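Fetch the specimen pot from behind the reagent bottles

TASK

The low specimen pot is hemmed in by three reagent bottles. First stand all three bottles in the steel tray, then fetch the pot and set it in the middle of the round well of the white mould plate, and only then put each bottle back on the centre of the pad of its own cap colour. Keep the bottles and the pot upright, set them down rather than dropping them, and do not disturb the tube rack.

Things in the scene. Friction and masses are not known exactly. Their poses are not given: they have to be found in the camera images.
- bottle_blue: Loose upright amber glass bottle with a white label and a blue screw cap: body 48 mm in diameter up to 62 mm, shoulder narrowing to a 26 mm neck, cap 30 mm in diameter from 81 to 108 mm height (total 108 mm). 0.11 to 0.21 kg. Origin: centre of its underside, z up. Round: its yaw does not matter.
- bottle_red: Loose upright amber glass bottle with a white label and a red screw cap: body 48 mm in diameter up to 62 mm, shoulder narrowing to a 26 mm neck, cap 30 mm in diameter from 81 to 108 mm height (total 108 mm). 0.11 to 0.21 kg. Origin: centre of its underside, z up. Round: its yaw does not matter.
- bottle_yellow: Loose upright amber glass bottle with a white label and a yellow screw cap: body 48 mm in diameter up to 62 mm, shoulder narrowing to a 26 mm neck, cap 30 mm in diameter from 81 to 108 mm height (total 108 mm). 0.11 to 0.21 kg. Origin: centre of its underside, z up. Round: its yaw does not matter.
- pad_blue: Fixed flat blue disc, 64 mm in diameter, 3 mm thick, on a white stand plate (8 mm thick; 170 x 200 mm); the home place of the blue-capped bottle, which stands on it at the start. Origin: centre of its underside; the surface a bottle stands on is 3 mm above it. The three pads lie closely round the pot: two beside it, about 56 mm from it, one before it on the robot's side, about 58 mm from it.
- pad_red: Fixed flat red disc, 64 mm in diameter, 3 mm thick, on a white stand plate (8 mm thick; 170 x 200 mm); the home place of the red-capped bottle, which stands on it at the start. Origin: centre of its underside; the surface a bottle stands on is 3 mm above it. The three pads lie closely round the pot: two beside it, about 56 mm from it, one before it on the robot's side, about 58 mm from it.
- pad_yellow: Fixed flat yellow disc, 64 mm in diameter, 3 mm thick, on a white stand plate (8 mm thick; 170 x 200 mm); the home place of the yellow-capped bottle, which stands on it at the start. Origin: centre of its underside; the surface a bottle stands on is 3 mm above it. The three pads lie closely round the pot: two beside it, about 56 mm from it, one before it on the robot's side, about 58 mm from it.
- pot: Loose low specimen pot, amber body 40 mm in diameter with an aluminium lid 41 mm in diameter from 30 to 44 mm height (total 44 mm), about 0.09 kg. It starts on the white stand plate (its top 8 mm above the bench) hemmed in by the three bottles, which are much taller than it. Origin: centre of its underside, z up. Round: its yaw does not matter.
- tray: Fixed shallow steel tray, the side area for parking: 250 mm long (its x) by 110 mm (its y), 14 mm high, walls 3 mm; inner floor about 3 mm above its origin. Empty at the start. Origin: centre of its underside; z up.
- plate: Fixed white mould plate, 185 x 100 x 14 mm, with small grey mould marks and cream labels, and a round dark-floored well 60 mm in diameter and 5 mm deep near one end: the pot's destination. Origin: on the well's axis at the plate's underside, so the well's floor is 9 mm above it; the plate reaches 48 mm to -x, 137 mm to +x and 50 mm to either side in y.
- tube_rack: Loose pale rack of small clear tubes, 60 x 100 mm, up to 46 mm high, beyond the stand. Not part of the job: leave it alone. Origin: centre of its underside.
Mind the look-alikes: they are no part of the job. Leave any purple look-alike of the bottle_yellow alone.

How it is judged:
By the outcome, as a careful person would: the job done as asked, in the order asked, and still so for the second after the job is handed in, with the robot touching nothing.
It also fails if it takes over 141 s, if anything falls off the work surface, if the arm or the gripper's body presses on something with over 40 N, if the wrist force passes 120 N, or if a joint passes its speed limit or range.

ROBOT

A 6-joint arm with a two-finger parallel gripper is mounted at the origin on the work surface. World frame = base frame: x ahead of the robot, y to its left, z up, the work surface at z = 0. Lengths are in m, angles in rad, forces in N, time in s.
With the tool pointing down it reaches from about 0.375 to 0.9 m from the base axis. Payload 3.1 kg.
Tool frame: the origin (TCP) lies between the finger pads; the fingertips stand 22 mm ahead of it and the grasp point (between the pads) lies 3 mm ahead of it; x points along the fingers, y is the direction in which the jaws open and shut, and the axes are right-handed (so a half turn about x gives the same grasp; the last joint's range is limited). The gripper opens to 87 mm and grips with 3 to 60 N. Pads are 19 mm wide; open, the fingers measure 117 mm over their backs; the gripper's body (75 mm by 190 mm) begins 51 mm behind the grasp point.
Start: joints at [-1.476, 0.527, 1.433, -0, 1.181, -0.178], TCP at [0.169, -0.602, 0.209] pointing down, gripper open.
Joint ranges: [-3.08, 3.08], [-0.75, 2.2], [0.22, 2.44], [-1.43, 4.57], [0, 2.65], [-2.85, 2.85]. Speed limits (rad/s): [2.79, 2.79, 3.14, 3.14, 3.14, 3.14].

INTERFACE

Orientations are given as a unit quaternion [w, x, y, z].
In Python, from plant import * gives the robot as it stands. The module is installed in compiled form; this text tells all that it offers.
- The arm moves only by the shell command python3 -m inch 'ROWS'. ROWS is text: rows parted by semicolons, each of 7 numbers parted by spaces: the turn, a rotation vector about the tool's x, y, z in degrees, then the shift along the tool's x, y, z in mm, then the closure, from 0 (fully open) to 1 (shut). A call has 1 to 10 rows; each row is the pose to reach, as a shift and turn from the pose measured when the call began, along the tool's axes at that moment; what a row does not reach only later rows make up. A row lasts 1/8 s, in which the tool goes at most 62.5 mm and 10.7 degrees, less where a joint would pass 70% of its speed; a pose out of reach is approached as far as the arm can. A call with a gripper value outside its range is refused whole. The fingers move at their own pace and stop on an object; the grip force is fixed at half the most. Time passes only in rows, so rows that repeat a pose let the fingers close. It gives the time, the measured TCP pose, the force and the opening at its end, in the units of the state.
- sense(): the state, without advancing time (a new reading comes with each control period).
- capture(name): name is "side" or "top"; returns a dict with "frame" (384x512x3 uint8, red, green, blue), "depth" (384x512 float32, m along the optical axis (not along the pixel's ray), 0 where there is no reading), "K" (3x3 intrinsics, pixels), "dist_coeffs" ([k1, k2, p1, p2, k3] as OpenCV has them; the pictures are not rectified), "position" and "rotation" of the camera in the world. Camera axes: x right, y up, looking along -z (the intrinsics and any distortion apply to the point x, -y, -z); pixel columns grow to the right and rows downward; lengths in m; the calibration is good to about 2 mm. A picture is of the moment at which its call begins.
- hand_in(): hands the job in, once; it reports no verdict.
The state is a dict: "t": time; "joints": joint angles; "dq": joint speeds; "joint_efforts": joint torques, N m; "tool_pos": TCP position; "orientation": TCP orientation; "force": force on the tool from outside, world axes, zero at the start; "wrist_torque": the same for the moment, N m; "grip_width": finger opening in m.
Only numpy, scipy, OpenCV 4.12 (cv2) and the standard library are available. Lean on these libraries where they do the work, as an engineer would, in place of code of your own. Each camera call takes 0.05 s, during which the arm holds its last target.

## Working session

There is one attempt and no reset: what is moved stays moved. The work goes in short steps, Python scripts to look and compute and a shell command to move; the robot and the scene stay as the last step left them, time stands still between calls to the robot, and variables do not carry over. Pictures are saved under pics/ and viewed, and the job is handed in when it is done.

```bash
mkdir -p pics
cat > h.py <<'E'
from plant import *
import numpy as np, cv2, pickle
def snap(n,f):
    c=capture(n); cv2.imwrite(f'pics/{f}.png',cv2.cvtColor(c['frame'],cv2.COLOR_RGB2BGR)); pickle.dump(c,open(f'pics/{f}.pkl','wb')); return c
def load(f): return pickle.load(open(f'pics/{f}.pkl','rb'))
def cast(c,u,v,z):
    p=cv2.undistortPoints(np.array([[[u,v]]],float),np.array(c['K']),np.array(c['dist_coeffs']))[0,0]
    R=np.array(c['rotation']); R=R if R.shape==(3,3) else None
    d=R@np.array([p[0],-p[1],-1]); o=np.array(c['position'])
    return o+d*(z-o[2])/d[2]
E
python3 - <<'E'
from h import *
for n in('top','side'):
    c=snap(n,n+'0'); print(n,c['position'],c['rotation'],c['K'],c['dist_coeffs'])
print(sense())
E
```

```text
top [0.54330765 0.02451499 1.10960732] [ 0.71188537  0.01107136 -0.01871695 -0.70195892] [[487.0000078    0.         256.35153526]
 [  0.         487.0000078  188.73378328]
 [  0.           0.           1.        ]] [-0.1748208  0.         0.         0.         0.       ]
side [0.16012278 0.69739087 0.85333874] [-0.26418781 -0.11427782  0.3581427   0.88818871] [[468.47682108   0.         244.00351612]
 [  0.         468.47682108 192.05326876]
 [  0.           0.           1.        ]] [-0.12307641  0.          0.          0.          0.        ]
{'t': 0.1, 'joints': array([-1.47552158e+00,  5.28414934e-01,  1.43378548e+00, -5.89886982e-06,
        1.18140920e+00, -1.78523349e-01]), 'dq': array([ 0.00199227, -0.00435192, -0.00262877, -0.00042581, -0.00040156,
       -0.00072876]), 'joint_efforts': array([-6.17880014e-04, -4.40986848e+01, -1.77150142e+01,  6.35195570e-02,
        5.33787499e-02, -3.60015838e-05]), 'tool_pos': array([ 0.16893895, -0.60101037,  0.20834029]), 'orientation': array([ 0.09578833,  0.70051834,  0.09721347, -0.70046284]), 'force': array([-0.31940015,  0.25666546,  0.05915382]), 'wrist_torque': array([ 0.01005224,  0.0558662 , -0.01117072]), 'grip_width': 0.08685304159260049}
```

View pics/top0.png

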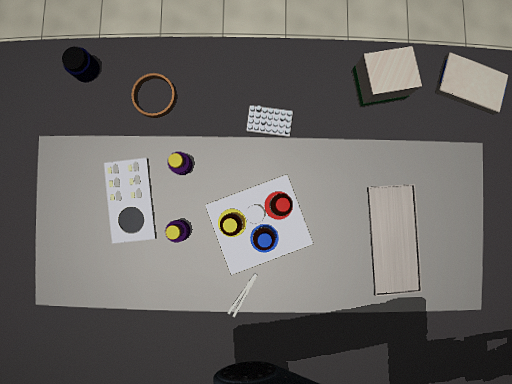

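View pics/side0.png

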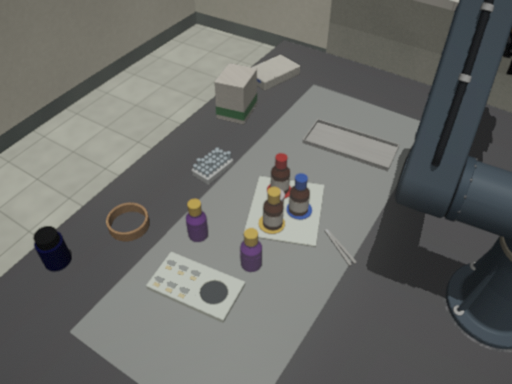

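```bash
cat >> h.py <<'E'
from scipy.spatial.transform import Rotation as Rn
def Rm(c):
    q=np.array(c['rotation']); return q if q.shape==(3,3) else Rn.from_quat(q[[1,2,3,0]]).as_matrix()
def cast(c,u,v,z):
    p=cv2.undistortPoints(np.array([[[u,v]]],float),np.array(c['K']),np.array(c['dist_coeffs']))[0,0]
    d=Rm(c)@np.array([p[0],-p[1],-1]); o=np.array(c['position'])
    return o+d*(z-o[2])/d[2]
def cloud(c):
    h,w=c['depth'].shape; u,v=np.meshgrid(np.arange(w),np.arange(h))
    p=cv2.undistortPoints(np.stack([u,v],-1).reshape(-1,1,2).astype(float),np.array(c['K']),np.array(c['dist_coeffs']))[:,0]
    z=c['depth'].reshape(-1,1)
    P=np.hstack([p[:,:1],-p[:,1:],-np.ones((len(p),1))])*z
    return (P@Rm(c).T+np.array(c['position'])).reshape(h,w,3)
HUE=dict(blue=(100,128),red=(170,10),yellow=(20,34),purple=(129,160))
def mask(c,col,s=110,v=60):
    h=cv2.cvtColor(c['frame'],cv2.COLOR_RGB2HSV); a,b=HUE[col]
    m=(h[...,0]>=a)&(h[...,0]<=b) if a<b else (h[...,0]>=a)|(h[...,0]<=b)
    return m&(h[...,1]>s)&(h[...,2]>v)
E
python3 - <<'E'
from h import *
for n in('top','side'):
    c=load(n+'0'); P=cloud(c)
    for col in('blue','red','yellow'):
        m=mask(c,col)
        k,l,st,ce=cv2.connectedComponentsWithStats(m.astype(np.uint8))
        for i in range(1,k):
            if st[i,4]<40: continue
            mm=l==i; Q=P[mm]; print(n,col,st[i],ce[i].round(1),'z',np.percentile(Q[:,2],[5,50,95]).round(3), 'hi xy',np.median(Q[Q[:,2]>Q[:,2].max()-.012],0).round(4))
c=load('top0');P=cloud(c)
for nm,u,v in(('well',131,220),('plate',131,190),('tray',394,240),('traywall',369,240),('pot',257,213),('table',330,200),('stand',228,255),('rack',270,120)): print(nm,P[v,u].round(4))
for n in('top','side'):
  im=cv2.imread(f'pics/{n}0.png')
  for nm,(x,y,w,h) in ((('a',(95,145,110,110)),('b',(200,165,120,120)),('t',(355,175,90,130))) if n=='top' else (('c',(140,160,190,190)),)):
    cv2.imwrite(f'pics/{n}{nm}.png',cv2.resize(im[y:y+h,x:x+w],None,fx=4 if n=='top' else 3,fy=4 if n=='top' else 3,interpolation=cv2.INTER_CUBIC))
E
cd pics; python3 -c "
import cv2,numpy as np
a=[cv2.resize(cv2.imread(f),(390,290)) for f in('topa.png','topb.png','topt.png','sidec.png')]
cv2.imwrite('m0.png',np.vstack([np.hstack(a[:2]),np.hstack(a[2:])]))"
```

```text
top blue [250 224  28  28 208] [264.4 237.5] z [0.008 0.011 0.015] hi xy [ 0.4634 -0.0193  0.0752]
top blue [257 233  15  15 173] [264.1 240. ] z [0.115 0.119 0.122] hi xy [0.5433 0.0245 1.1096]
top red [265 192  26  28 208] [272.9 206.5] z [0.008 0.011 0.023] hi xy [ 0.5385 -0.0462  0.0718]
top red [275 197  15  15 175] [282.2 204.4] z [0.105 0.119 0.122] hi xy [ 0.5547 -0.0389  0.1188]
top yellow [168 153  15  15 164] [175.2 160. ] z [0.1   0.108 0.111] hi xy [0.6429 0.1833 0.1078]
top yellow [218 209  28  28 216] [232.6 219.9] z [0.007 0.011 0.061] hi xy [0.5433 0.0245 1.1096]
top yellow [223 218  14  15 166] [229.6 225.1] z [0.115 0.119 0.121] hi xy [0.5106 0.0669 0.1186]
top yellow [166 225  14  14 159] [172.5 231.9] z [0.102 0.108 0.111] hi xy [0.5433 0.0245 1.1096]
side blue [296 174  11  15 110] [301.  179.6] z [0.105 0.117 0.119] hi xy [0.1601 0.6974 0.8533]
side blue [287 206  24  13  85] [300.6 213.8] z [0.007 0.01  0.014] hi xy [0.1601 0.6974 0.8533]
side red [276 154  11  15 139] [280.9 160.5] z [0.097 0.115 0.119] hi xy [ 0.551  -0.0329  0.1167]
side yellow [268 187  12  17 166] [273.5 194.8] z [0.096 0.116 0.119] hi xy [0.5078 0.0728 0.1167]
side yellow [187 199  14  17 178] [193.8 206.7] z [0.085 0.104 0.108] hi xy [0.6388 0.1887 0.1053]
side yellow [259 218  25  15 110] [269.1 227.1] z [0.007 0.011 0.017] hi xy [0.5261 0.0882 0.0304]
side yellow [244 229  13  17 173] [250.6 236.6] z [0.086 0.105 0.108] hi xy [0.1601 0.6974 0.8533]
well [0.5144 0.2976 0.0086]
plate [0.5827 0.2979 0.0134]
tray [ 0.4762 -0.3061  0.0049]
traywall [ 0.4758 -0.2478  0.0019]
pot [0.5353 0.0112 0.0508]
table [ 0.5667 -0.156   0.002 ]
stand [0.4395 0.0747 0.012 ]
rack [ 0.7419 -0.015   0.0385]
```

View pics/m0.png

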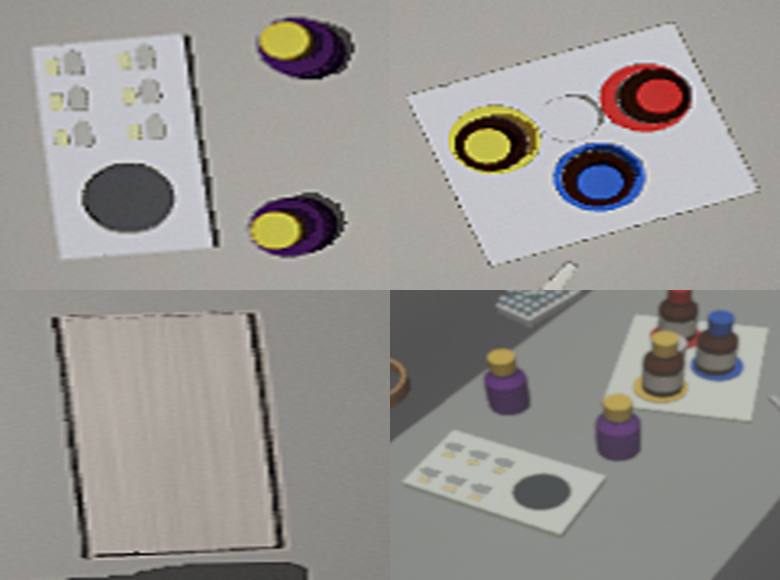

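```bash
cat >> h.py <<'E'
def circ(pts):
    A=np.c_[2*pts,np.ones(len(pts))]; s=np.linalg.lstsq(A,(pts**2).sum(1),rcond=None)[0]; return s[:2],np.sqrt(s[2]+s[:2]@s[:2])
E
python3 - <<'E'
from h import *
caps={}
for n in('top','side'):
    c=load(n+'0')
    for col in('blue','red','yellow'):
        k,l,st,ce=cv2.connectedComponentsWithStats(mask(c,col).astype(np.uint8))
        for i in range(1,k):
            if st[i,4]<60 or st[i,2]>20: continue
            if n=='top':
                cs,_=cv2.findContours((l==i).astype(np.uint8),0,cv2.CHAIN_APPROX_NONE)
                q=np.array([cast(c,*p,.119)[:2] for p in cs[0][:,0].astype(float)])
                print(n,col,cast(c,*ce[i],.119).round(4),'fit',circ(q))
            else: print(n,col,'mid-cap',cast(c,ce[i][0],ce[i][1],.112).round(4))
    # well
    h=c['frame'].astype(int).max(2)
    u0,v0=(131,220) if n=='top' else (214,292)
    m=(h<95).astype(np.uint8); k,l,st,ce=cv2.connectedComponentsWithStats(m); i=l[v0,u0]; print(n,'well',st[i],ce[i],cast(c,*ce[i],.009).round(4))
    cs,_=cv2.findContours((l==i).astype(np.uint8),0,cv2.CHAIN_APPROX_NONE); print(circ(np.array([cast(c,*p,.009)[:2] for p in cs[0][:,0].astype(float)])))
c=load('top0')
for nm,u,v,z in(('TL',368.5,186,.014),('TR',411,184,.014),('BR',420,291,.014),('BL',375.5,294,.014),('pot',256,213,.052)): print(nm,cast(c,u,v,z).round(4))
s=sense(); print(Rn.from_quat(s['orientation'][[1,2,3,0]]).as_matrix().round(3))
E
```

```text
top blue [ 0.4812 -0.0031  0.119 ] fit (array([ 0.48117886, -0.00315285]), np.float64(0.01417406719107349))
top red [ 0.554 -0.039  0.119] fit (array([ 0.55405943, -0.03897878]), np.float64(0.014305935884365009))
top yellow [0.6417 0.1812 0.119 ] fit (array([0.64167611, 0.18126997]), np.float64(0.014020681306417848))
top yellow [0.5104 0.0675 0.119 ] fit (array([0.51035716, 0.06749289]), np.float64(0.013885935713668128))
top yellow [0.4947 0.1838 0.119 ] fit (array([0.49473275, 0.18382584]), np.float64(0.013648076272200318))
top well [118 207  26  26 525] [130.69714286 219.40952381] [0.5158 0.2982 0.009 ]
(array([0.51575225, 0.29837967]), np.float64(0.028754241706804986))
side blue mid-cap [ 4.785e-01 -1.000e-04  1.120e-01]
side red mid-cap [ 0.5493 -0.0311  0.112 ]
side yellow mid-cap [0.5064 0.0743 0.112 ]
side yellow mid-cap [0.6321 0.1971 0.112 ]
side yellow mid-cap [0.485  0.1999 0.112 ]
side well [201 281  26  22 450] [213.34888889 291.84888889] [0.5152 0.2974 0.009 ]
(array([0.51546972, 0.29709433]), np.float64(0.026073494691481056))
TL [ 0.5995 -0.2426  0.014 ]
TR [ 0.6056 -0.343   0.014 ]
BR [ 0.3588 -0.3678  0.014 ]
BL [ 0.3531 -0.2622  0.014 ]
pot [0.5353 0.0134 0.052 ]
[[-0.     0.27  -0.963]
 [ 0.002 -0.963 -0.27 ]
 [-1.    -0.002 -0.   ]]
```

```bash
cat > go.py <<'E'
import sys
from h import *
# print turn/shift to reach x y z with jaw y along world +x (or yaw deg), tool down
x,y,z=map(float,sys.argv[1:4]); yaw=np.radians(float(sys.argv[4]) if len(sys.argv)>4 else 0)
s=sense(); R=Rn.from_quat(s['orientation'][[1,2,3,0]])
yy=np.array([np.cos(yaw),np.sin(yaw),0]); xx=np.array([0,0,-1.]); T=np.c_[xx,yy,np.cross(xx,yy)]
rv=(R.inv()*Rn.from_matrix(T)).as_rotvec(degrees=True)
d=R.as_matrix().T@(np.array([x,y,z])-s['tool_pos'])*1000
print('turn',rv.round(2),'shift',d.round(1),'t',round(s['t'],2),'pos',s['tool_pos'].round(4),'w',round(s['grip_width'],4),'F',s['force'].round(1),'j',s['joints'].round(2))
E
python3 go.py 0.481 -0.003 0.22
```

```text
turn [-74.31  -0.09   0.08] shift [ -10.5 -491.4 -462.1] t 0.1 pos [ 0.1689 -0.601   0.2083] w 0.0869 F [-0.3  0.3  0.1] j [-1.48  0.53  1.43 -0.    1.18 -0.18]
```

```bash
python3 -m inch '-8 0 0 -10 -40 -35 0.3; -16 0 0 -10 -80 -75 0.5; -25 0 0 -10 -120 -115 0.5; -33 0 0 -10 -165 -155 0.5; -41 0 0 -10 -210 -200 0.5; -50 0 0 -10 -255 -240 0.5; -58 0 0 -10 -300 -280 0.5; -66 0 0 -10 -340 -320 0.5; -74.3 0 0 -10 -385 -360 0.5; -74.3 0 0 -10 -425 -400 0.5'; python3 go.py 0.481 -0.003 0.22
```

```text
t: 1.35
tool_pos: [0.4394, -0.0817, 0.2192]
orientation: [0.5, 0.5, 0.501, -0.499]
force: [0.3, -1.2, 0.1]
grip_width: 0.0434
turn [ 0.04 -0.11  0.03] shift [ -0.6  41.6 -78.7] t 1.35 pos [ 0.4394 -0.0817  0.2192] w 0.0434 F [ 0.3 -1.2  0.1] j [-0.44  0.27  1.85  0.    1.02 -0.44]
```

```bash
python3 -m inch '0 0 0 0 20 -40 0.5; 0 0 0 0 41.5 -78.5 0.5; 0 0 0 0 41.5 -78.5 0.5; 0 0 0 30 41.5 -78.5 0.5; 0 0 0 70 41.5 -78.5 0.5; 0 0 0 95 41.5 -78.5 0.5; 0 0 0 110 41.5 -78.5 0.5; 0 0 0 110 41.5 -78.5 0.5'; python3 go.py 0.481 -0.003 0.109; python3 -c "
from h import *
snap('side','s1')"
```

```text
t: 2.35
tool_pos: [0.4793, -0.0037, 0.1083]
orientation: [0.498, 0.5, 0.502, -0.501]
force: [-0.2, 0.6, 0.7]
grip_width: 0.0433
turn [-0.02 -0.15  0.24] shift [-0.7  1.7 -0.7] t 2.35 pos [ 0.4793 -0.0037  0.1083] w 0.0433 F [-0.2  0.6  0.7] j [-0.24  0.5   1.89  0.    0.76 -0.24]
```

View pics/s1.png

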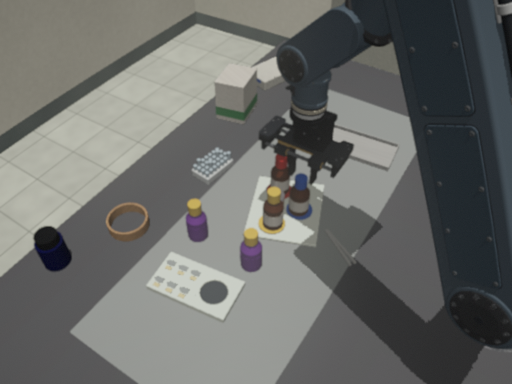

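```bash
cat >> h.py <<'E'
def proj(c,p):
    q=Rm(c).T@(np.array(p)-np.array(c['position'])); q=np.array([[q[0],-q[1],-q[2]]])
    return cv2.projectPoints(q,np.zeros(3),np.zeros(3),np.array(c['K']),np.array(c['dist_coeffs']))[0][0,0]
E
python3 -c "
from h import *
c=snap('side','s2'); print(sense()['t']); print(proj(c,(.4793,-.0037,.1083)),proj(c,(.4394,-.0817,.2192)),proj(c,(.48,-.003,.22)))
snap('top','t2')"
```

```text
2.45
[301.33301438 179.71586871] [338.17174697 129.18331287] [304.72496912 141.8533403 ]
```

View pics/s2.png

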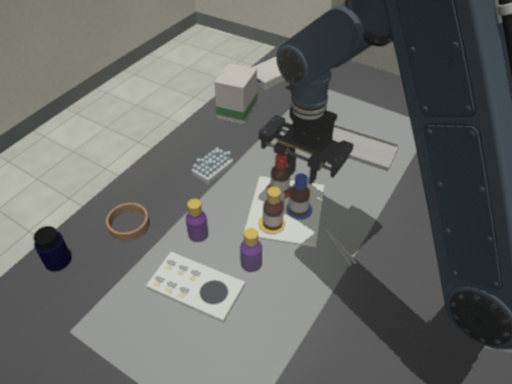

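View pics/t2.png

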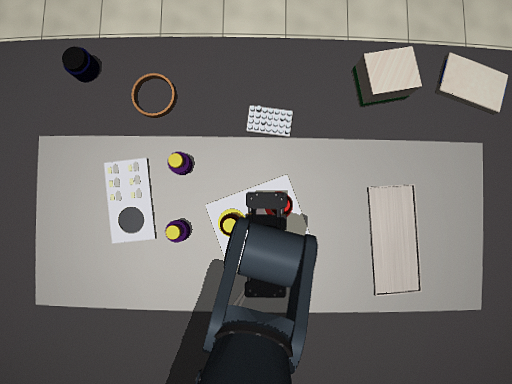

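```bash
python3 -c "
from h import *
c=load('s2');P=cloud(c)
for u,v in((268,135),(285,148),(310,120),(310,135),(310,145),(320,170),(318,160),(345,155),(310,100),(301,180)): print((u,v),P[v,u].round(3),c['frame'][v,u])
im=cv2.imread('pics/s2.png')[90:240,230:380]; cv2.imwrite('pics/s2z.png',cv2.resize(im,None,fx=4,fy=4,interpolation=2))
c=load('t2');P=cloud(c)
for u,v in((267,200),(267,210),(267,285),(267,293),(267,245)): print((u,v),P[v,u].round(3))
"
```

```text
(268, 135) [0.549 0.033 0.233] [52 53 54]
(285, 148) [0.508 0.031 0.214] [44 43 42]
(310, 120) [0.461 0.023 0.302] [43 43 41]
(310, 135) [0.459 0.021 0.264] [32 32 31]
(310, 145) [0.457 0.021 0.239] [36 36 34]
(320, 170) [ 0.503 -0.168 -0.003] [136 138 134]
(318, 160) [0.433 0.027 0.214] [43 44 43]
(345, 155) [0.386 0.004 0.233] [47 47 47]
(310, 100) [0.463 0.028 0.35 ] [50 55 59]
(301, 180) [0.475 0.007 0.118] [ 49  64 101]
(267, 200) [ 0.56  -0.004  0.234]
(267, 210) [ 0.542 -0.012  0.011]
(267, 285) [ 0.408 -0.006  0.237]
(267, 293) [ 0.394 -0.006  0.238]
(267, 245) [0.496 0.003 0.465]
```

View pics/s2z.png

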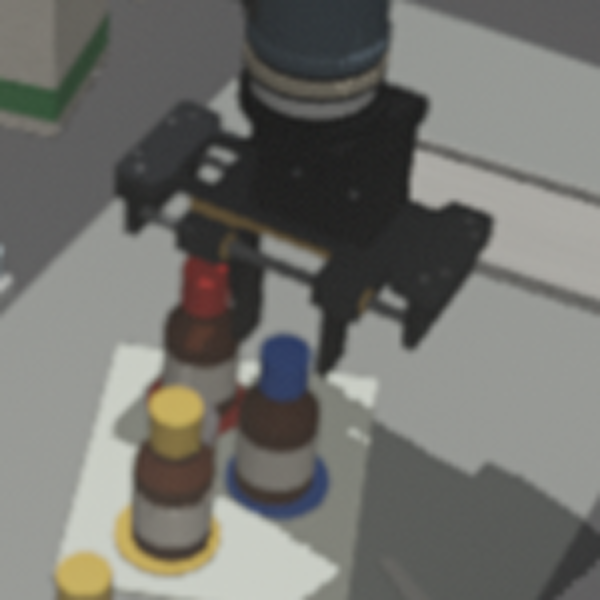

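```bash
python3 -c "
from h import *
c=load('s2');P=cloud(c)
print(proj(c,(.455,-.0037,.086)),proj(c,(.503,-.0037,.086)))
for u,v in((312,180),(312,174),(311,165),(291,165),(293,170),(290,155)): print((u,v),P[v,u].round(3))
"
```

```text
[309.94723468 190.69511651] [291.66961573 182.7247137 ]
(312, 180) [0.449 0.007 0.132]
(312, 174) [0.448 0.013 0.156]
(311, 165) [0.442 0.038 0.204]
(291, 165) [0.502 0.009 0.152]
(293, 170) [ 0.501 -0.001  0.13 ]
(290, 155) [0.506 0.009 0.18 ]
```

```bash
python3 -c "
from h import *
a=load('s1');b=load('s2'); print(np.abs(a['depth']-b['depth']).mean(), np.median(np.abs(a['frame'].astype(int)-b['frame'])))
c=snap('side','s3'); print(np.abs(c['depth']-b['depth']).mean(),(np.abs(c['depth']-b['depth'])>.02).sum())
s=sense();print(s['t'],s['tool_pos'],s['joints'],s['dq'])
m=(cloud(load('top0'))); 
"
```

```text
0.014962774 1.0
0.015253571 7913
2.55 [ 0.48129339 -0.0034823   0.11011409] [-0.24112953  0.49686791  1.88311993  0.00250698  0.76101756 -0.24323469] [ 0.00372662 -0.00364985 -0.00233861  0.00269498 -0.0001881   0.00080409]
```

```bash
python3 -c "
from h import *
im=cv2.imread('pics/s3.png')[140:215,265:340]; im=cv2.convertScaleAbs(im,alpha=1.8,beta=10); cv2.imwrite('pics/s3z.png',cv2.resize(im,None,fx=7,fy=7,interpolation=2))
c=load('s3')
for z in(.165,.156,.13,.108,.086): print(z,proj(c,(.452,.006,z)))
"
```

```text
0.165 [312.24461557 168.32708543]
0.156 [311.87392605 171.36736805]
0.13 [310.8248589 179.940769 ]
0.108 [309.96184709 186.96005481]
0.086 [309.12071638 193.77262945]
```

View pics/s3z.png

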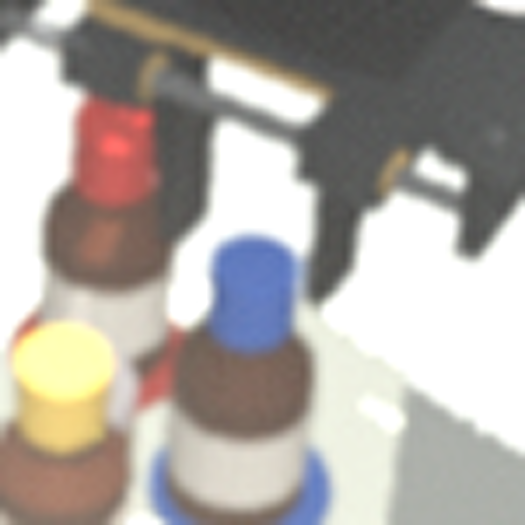

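```bash
python3 -m inch '0 0 0 0 0 0 0.6; 0 0 0 0 0 0 0.7;0 0 0 0 0 0 0.8;0 0 0 0 0 0 0.8'; python3 -c "
from h import *
c=snap('side','s4')
im=cv2.imread('pics/s4.png')[140:215,265:340]; im=cv2.convertScaleAbs(im,alpha=1.8,beta=10); cv2.imwrite('pics/s4z.png',cv2.resize(im,None,fx=7,fy=7,interpolation=2))
"
```

```text
t: 3.05
tool_pos: [0.4813, -0.0034, 0.1102]
orientation: [0.5, 0.501, 0.5, -0.499]
force: [-0.1, -0.1, 0.6]
grip_width: 0.0193
```

View pics/s4z.png

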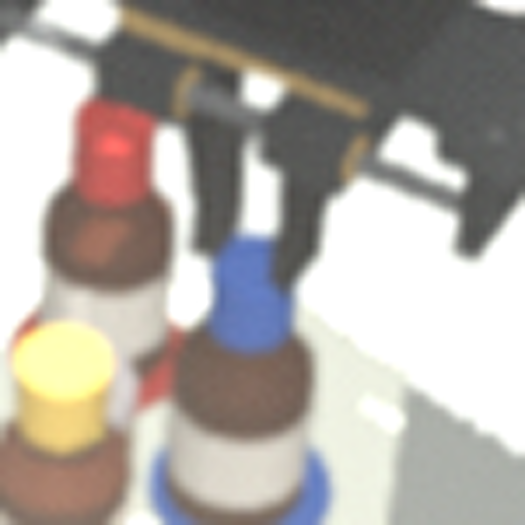

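```bash
python3 -m inch '0 0 0 0 0 0 0.7; 0 0 0 0 0 0 0.5;0 0 0 0 0 0 0.5;0 0 0 0 0 0 0.5'; python3 -c "
from h import *
c=load('s4')
for z in(.13,.125,.12,.115): print(z,proj(c,(.465,.006,z)),proj(c,(.4975,.006,z)))
P=cloud(c)
d=(np.abs(P[...,1])<.04)&(P[...,0]>.43)&(P[...,0]<.53)&(P[...,2]>.122)&(P[...,2]<.18)
v,u=np.nonzero(d)
for a,b,p in list(zip(u,v,P[d]))[::12]: print(a,b,p.round(3))
c=snap('top','t5')
"
```

```text
t: 3.6
tool_pos: [0.4813, -0.0034, 0.1101]
orientation: [0.5, 0.501, 0.5, -0.499]
force: [-0.0, -0.7, -0.4]
grip_width: 0.0416
0.13 [305.62851725 177.72499505] [292.83575983 172.27632604]
0.125 [305.4492414  179.33903346] [292.70203596 173.89016455]
0.12 [305.27100356 180.94213083] [292.56906657 175.49322801]
0.115 [305.09379662 182.53438404] [292.43684672 177.08561005]
299 152 [ 0.495 -0.011  0.178]
295 158 [0.494 0.008 0.176]
298 159 [0.49  0.    0.169]
300 160 [ 0.49  -0.01   0.158]
293 162 [0.497 0.011 0.165]
296 163 [0.489 0.011 0.166]
299 164 [ 0.491 -0.008  0.148]
293 166 [0.495 0.012 0.155]
294 167 [0.494 0.009 0.15 ]
292 168 [0.498 0.012 0.147]
308 168 [0.46  0.012 0.167]
304 169 [0.47  0.009 0.156]
296 170 [0.49  0.006 0.141]
292 171 [0.497 0.011 0.138]
309 171 [0.459 0.006 0.154]
307 172 [0.461 0.012 0.154]
306 173 [0.463 0.011 0.149]
304 174 [0.468 0.01  0.143]
296 175 [0.491 0.003 0.122]
295 176 [0.49  0.009 0.125]
305 177 [0.465 0.011 0.136]
305 179 [0.462 0.014 0.134]
```

```bash
python3 -m inch '0 0 0 10 0 0 0.5; 0 0 0 20 0 0 0.5;0 0 0 28 0 0 0.5;0 0 0 28 0 0 0.5'; python3 -c "
from h import *
c=snap('side','s5')
im=cv2.imread('pics/s5.png')[140:215,265:340]; im=cv2.convertScaleAbs(im,alpha=1.8,beta=10); cv2.imwrite('pics/s5z.png',cv2.resize(im,None,fx=7,fy=7,interpolation=2))
"
```

```text
t: 4.15
tool_pos: [0.4806, -0.0032, 0.0812]
orientation: [0.499, 0.5, 0.501, -0.5]
force: [-0.6, -0.2, 1.0]
grip_width: 0.0433
```

View pics/s5z.png

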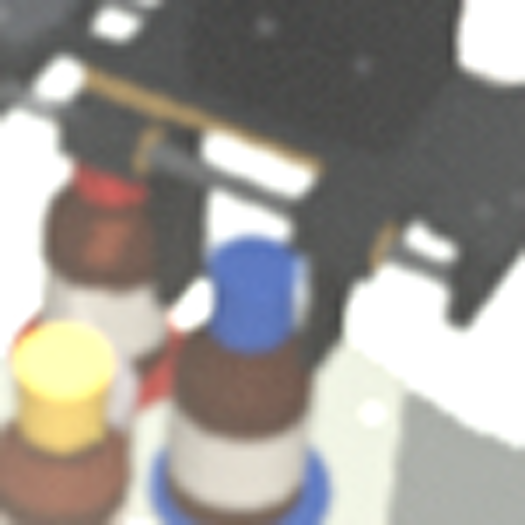

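```bash
python3 -m inch '0 0 0 3 0 0 0.6; 0 0 0 3 0 0 0.7;0 0 0 3 0 0 1;0 0 0 3 0 0 1;0 0 0 3 0 0 1'; python3 -m inch '0 0 0 -10 0 0 1; 0 0 0 -25 0 0 1; 0 0 0 -25 0 0 1'; python3 -c "
from h import *
c=snap('side','s6')
im=cv2.imread('pics/s6.png')[120:215,265:360]; im=cv2.convertScaleAbs(im,alpha=1.8,beta=10); cv2.imwrite('pics/s6z.png',cv2.resize(im,None,fx=6,fy=6,interpolation=2))
"
```

```text
t: 4.82
tool_pos: [0.4809, -0.0033, 0.0786]
orientation: [0.5, 0.5, 0.501, -0.5]
force: [-0.6, -1.3, -1.8]
grip_width: 0.029
t: 5.2
tool_pos: [0.4819, -0.0035, 0.1048]
orientation: [0.501, 0.501, 0.5, -0.499]
force: [-0.1, -0.1, -1.7]
grip_width: 0.0295
```

View pics/s6z.png

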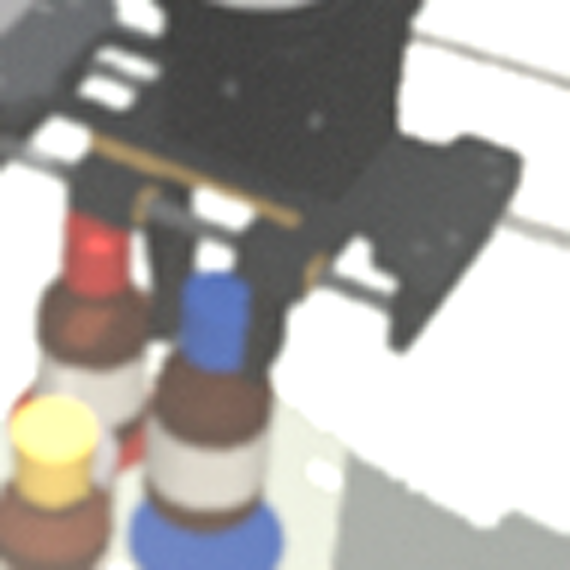

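```bash
python3 -m inch '0 0 0 -25 0 0 1; 0 0 0 -60 0 0 1; 0 0 0 -100 10 20 1; 0 0 0 -110 25 65 1; 0 0 0 -110 35 115 1; 0 0 0 -110 45 165 1; 0 0 0 -110 55 210 1; 0 0 0 -110 65 250 1; 0 0 0 -110 72 280 1; 0 0 0 -110 72 293 1'; python3 -m inch '0 0 0 0 0 0 1;0 0 0 0 0 0 1'; python3 go.py .554 -.297 .0706
```

```text
t: 6.5
tool_pos: [0.5531, -0.298, 0.2129]
orientation: [0.499, 0.501, 0.5, -0.5]
force: [-0.3, 0.3, -1.5]
grip_width: 0.029
t: 6.75
tool_pos: [0.5524, -0.2964, 0.2124]
orientation: [0.499, 0.501, 0.501, -0.499]
force: [-0.1, -0.9, -0.9]
grip_width: 0.0296
turn [-0.02 -0.22  0.06] shift [141.8   1.7   1.1] t 6.75 pos [ 0.5524 -0.2964  0.2124] w 0.0296 F [-0.1 -0.9 -0.9] j [-0.67  0.53  1.42  0.    1.19 -0.67]
```

```bash
python3 -m inch '0 0 0 40 2 0 1; 0 0 0 85 2 0 1; 0 0 0 115 2 0 1; 0 0 0 130 2 0 1; 0 0 0 130 2 0 1'; python3 -c "
from h import *
c=snap('side','s7')
im=cv2.imread('pics/s7.png')[50:200,290:440]; cv2.imwrite('pics/s7z.png',cv2.resize(im,None,fx=4,fy=4,interpolation=2))
"
```

```text
t: 7.38
tool_pos: [0.554, -0.2948, 0.0819]
orientation: [0.498, 0.501, 0.502, -0.499]
force: [0.6, -0.8, -0.0]
grip_width: 0.0292
```

View pics/s7z.png

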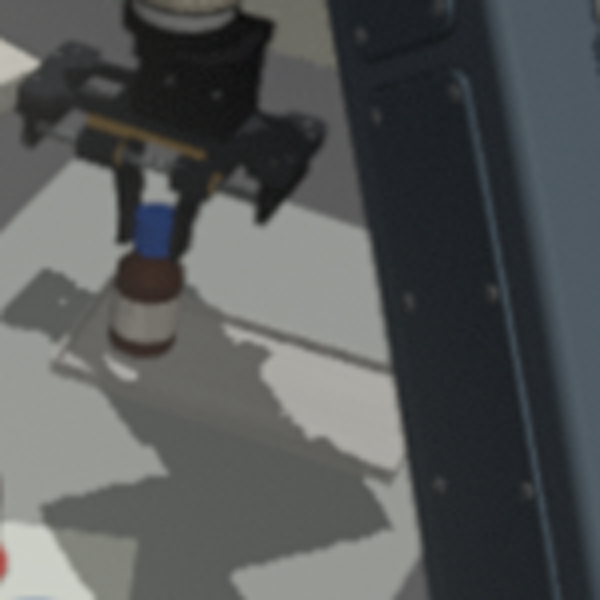

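```bash
python3 -m inch '0 0 0 5 0 0 1; 0 0 0 9 0 0 1; 0 0 0 10 0 0 1'; python3 -m inch '0 0 0 1 0 0 1;0 0 0 1 0 0 1'; python3 -c "
from h import *
c=snap('side','s8')
im=cv2.imread('pics/s8.png')[50:200,290:440]; cv2.imwrite('pics/s8z.png',cv2.resize(im,None,fx=4,fy=4,interpolation=2))
"
```

```text
t: 7.8
tool_pos: [0.5548, -0.2957, 0.0732]
orientation: [0.499, 0.501, 0.501, -0.499]
force: [-0.6, -0.1, -1.4]
grip_width: 0.0294
t: 8.05
tool_pos: [0.5548, -0.2957, 0.0722]
orientation: [0.499, 0.501, 0.501, -0.499]
force: [0.2, -0.2, -0.0]
grip_width: 0.0295
```

View pics/s8z.png

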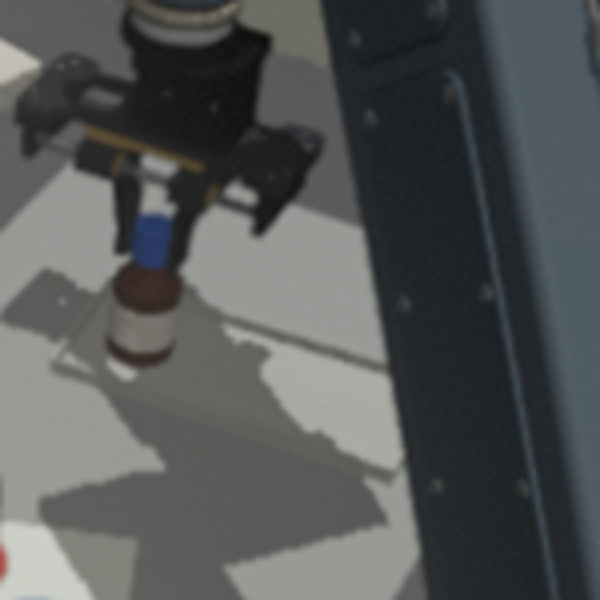

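```bash
python3 -m inch '0 0 0 1.5 0 0 1;0 0 0 1.5 0 0 1'; python3 -m inch '0 0 0 1 0 0 1;0 0 0 1 0 0 1'; python3 -m inch '0 0 0 1 0 0 1;0 0 0 1 0 0 1'
```

```text
t: 8.35
tool_pos: [0.5549, -0.2957, 0.0707]
orientation: [0.499, 0.501, 0.501, -0.499]
force: [0.5, 0.4, -1.3]
grip_width: 0.0297
t: 8.6
tool_pos: [0.555, -0.2958, 0.0706]
orientation: [0.499, 0.501, 0.501, -0.499]
force: [-0.9, 1.5, 5.7]
grip_width: 0.0286
t: 8.85
tool_pos: [0.5551, -0.2958, 0.0705]
orientation: [0.5, 0.501, 0.501, -0.499]
force: [-1.2, 1.5, 6.5]
grip_width: 0.0292
```

```bash
python3 -m inch '0 0 0 0 0 0 0.7;0 0 0 0 0 0 0.5;0 0 0 0 0 0 0.5;0 0 0 -25 0 0 0.5;0 0 0 -65 0 0 0.5;0 0 0 -100 0 0 0.5;0 0 0 -100 0 -30 0.5;0 0 0 -100 0 -85 0.5;0 0 0 -100 0 -145 0.5;0 0 0 -100 0 -205 0.5'; python3 go.py .554 -.039 .0786;python3 -c "
from h import *
c=snap('side','s9')"
```

```text
t: 10.1
tool_pos: [0.5551, -0.0896, 0.1711]
orientation: [0.5, 0.501, 0.5, -0.499]
force: [0.0, 0.8, 0.3]
grip_width: 0.0434
turn [-0.04 -0.15 -0.08] shift [ 92.6  -1.2 -50.4] t 10.1 pos [ 0.5551 -0.0896  0.1711] w 0.0434 F [0.  0.8 0.3] j [-0.36  0.49  1.63  0.    1.02 -0.36]
```

View pics/s9.png

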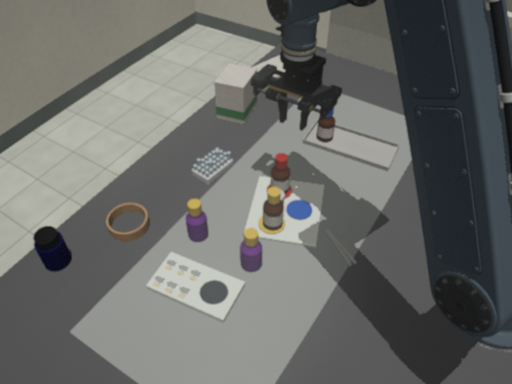

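Blue stands in the tray at (326,128); its pad is bare at (300,209). Next is red.

```bash
python3 -m inch '0 0 0 0 -1 -25 0.5;0 0 0 0 -1 -50.5 0.5;0 0 0 0 -1 -50.5 0.5;0 0 0 30 -1 -50.5 0.5;0 0 0 65 -1 -50.5 0.5;0 0 0 85 -1 -50.5 0.5;0 0 0 92.5 -1 -50.5 0.5;0 0 0 92.5 -1 -50.5 0.5'; python3 -c "
from h import *
c=snap('side','s10')
im=cv2.imread('pics/s10.png')[110:240,230:360]; im=cv2.convertScaleAbs(im,alpha=1.8,beta=10);cv2.imwrite('pics/s10z.png',cv2.resize(im,None,fx=4,fy=4,interpolation=2))"
```

```text
t: 11.15
tool_pos: [0.5516, -0.0308, 0.0786]
orientation: [0.498, 0.501, 0.504, -0.498]
force: [-0.5, 0.4, 0.6]
grip_width: 0.0439
```

View pics/s10z.png

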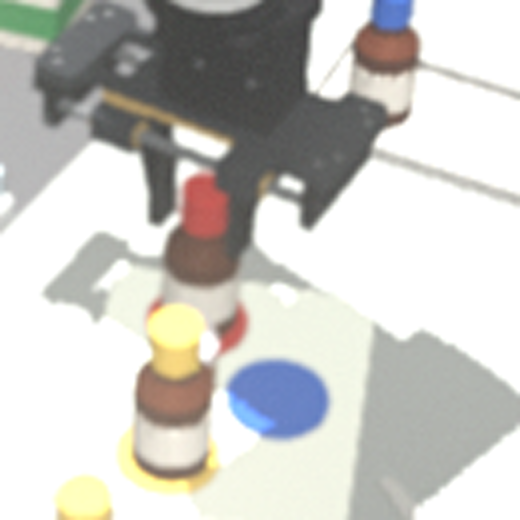

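```bash
python3 -m inch '0 0 0 0 0 0 0.5'; python3 go.py .554 -.039 .0786
```

```text
t: 11.32
tool_pos: [0.5529, -0.0311, 0.0801]
orientation: [0.499, 0.501, 0.503, -0.497]
force: [0.5, -0.4, 0.7]
grip_width: 0.0436
turn [ 0.17 -0.48 -0.04] shift [1.5 1.1 7.9] t 11.32 pos [ 0.5529 -0.0311  0.0801] w 0.0436 F [ 0.5 -0.4  0.7] j [-0.26  0.62  1.72  0.01  0.8  -0.27]
```

```bash
python3 -m inch '0 0 0 1 1 4 0.5;0 0 0 1.5 1 8 0.5;0 0 0 1.5 1 8 0.5;0 0 0 1.5 1 8 0.5'; python3 go.py .554 -.039 .0786
```

```text
t: 11.82
tool_pos: [0.5538, -0.0391, 0.0786]
orientation: [0.499, 0.502, 0.503, -0.497]
force: [0.2, -0.1, -0.3]
grip_width: 0.0436
turn [ 0.17 -0.48 -0.03] shift [-0.   0.2 -0.1] t 11.82 pos [ 0.5538 -0.0391  0.0786] w 0.0436 F [ 0.2 -0.1 -0.3] j [-0.28  0.62  1.72  0.01  0.8  -0.29]
```

```bash
python3 -m inch '0.2 -0.5 0 0 0 0 0.6; 0.2 -0.5 0 0 0 0 0.7;0.2 -0.5 0 0 0 0 1;0.2 -0.5 0 0 0 0 1;0.2 -0.5 0 0 0 0 1'; python3 -m inch '0 0 0 -15 0 0 1; 0 0 0 -50 0 0 1; 0 0 0 -100 0 0 1; 0 0 0 -130 0 0 1; 0 0 0 -130 0 0 1;0 0 0 -130 0 0 1'; python3 go.py .479 -.304 .2
```

```text
t: 12.45
tool_pos: [0.5539, -0.0391, 0.0785]
orientation: [0.5, 0.5, 0.5, -0.5]
force: [0.1, 0.2, -1.1]
grip_width: 0.0292
t: 13.2
tool_pos: [0.5527, -0.0388, 0.2078]
orientation: [-0.499, -0.5, -0.5, 0.5]
force: [-0.2, -0.5, -1.2]
grip_width: 0.0292
turn [-0.04 -0.01  0.07] shift [  7.9 -73.5 265.2] t 13.2 pos [ 0.5527 -0.0388  0.2078] w 0.0292 F [-0.2 -0.5 -1.2] j [-0.27  0.43  1.61 -0.    1.1  -0.27]
```

```bash
python3 -m inch '0 0 0 0 -8 25 1; 0 0 0 0 -24 75 1; 0 0 0 0 -40 130 1; 0 0 0 0 -56 185 1; 0 0 0 0 -68 235 1; 0 0 0 0 -73.5 260 1; 0 0 0 0 -73.5 265 1;0 0 0 0 -73.5 265 1;0 0 0 0 -73.5 265 1'; python3 go.py .479 -.304 .0706
```

```text
t: 14.32
tool_pos: [0.479, -0.302, 0.2073]
orientation: [0.499, 0.5, 0.501, -0.5]
force: [-0.3, 0.1, -1.2]
grip_width: 0.029
turn [ 0.05 -0.1   0.13] shift [136.7   0.3   2.3] t 14.32 pos [ 0.479  -0.302   0.2073] w 0.029 F [-0.3  0.1 -1.2] j [-0.76  0.45  1.58 -0.    1.11 -0.76]
```

```bash
python3 -m inch '0 0 0 40 0 1 1; 0 0 0 85 0 1 1; 0 0 0 115 0 1 1; 0 0 0 128 0 1 1; 0 0 0 133 0 1 1; 0 0 0 134.5 0 1 1;0 0 0 134.5 0 1 1'; python3 -m inch '0 0 0 0 0 0 1'; python3 go.py .479 -.304 .0706
```

```text
t: 15.2
tool_pos: [0.4794, -0.3033, 0.0739]
orientation: [0.5, 0.5, 0.501, -0.5]
force: [-0.2, 0.1, -0.5]
grip_width: 0.0295
t: 15.32
tool_pos: [0.4797, -0.3037, 0.0747]
orientation: [0.501, 0.5, 0.5, -0.5]
force: [-0.1, -0.1, -0.9]
grip_width: 0.0289
turn [ 0.05  0.05 -0.03] shift [ 4.1 -0.7  0.3] t 15.32 pos [ 0.4797 -0.3037  0.0747] w 0.0289 F [-0.1 -0.1 -0.9] j [-0.76  0.64  1.69 -0.    0.81 -0.76]
```

```bash
python3 -m inch '0 0 0 1.5 0 0 1;0 0 0 3 0 0 1;0 0 0 4 0 0 1;0 0 0 4.5 0 0 1;0 0 0 4.5 0 0 1'; python3 go.py .51 .0675 .17
```

```text
t: 15.95
tool_pos: [0.4798, -0.3037, 0.0705]
orientation: [0.501, 0.5, 0.5, -0.5]
force: [-0.2, -0.1, 3.2]
grip_width: 0.0294
turn [ 0.06  0.06 -0.03] shift [ -99.9   30.6 -371.1] t 15.95 pos [ 0.4798 -0.3037  0.0705] w 0.0294 F [-0.2 -0.1  3.2] j [-0.76  0.65  1.69 -0.    0.8  -0.76]
```

Contact; release and go to yellow.

```bash
python3 -m inch '0 0 0 0 0 0 0.7;0 0 0 0 0 0 0.5;0 0 0 0 0 0 0.5;0 0 0 -25 0 0 0.5;0 0 0 -65 0 0 0.5;0 0 0 -100 0 0 0.5;0 0 0 -100 5 -40 0.5;0 0 0 -100 10 -100 0.5;0 0 0 -100 15 -160 0.5;0 0 0 -100 20 -220 0.5'; python3 -m inch '0 0 0 0 5 -50 0.5;0 0 0 0 10 -100 0.5;0 0 0 0 12 -130 0.5;0 0 0 0 12 -140 0.5;0 0 0 0 12 -140 0.5;0 0 0 0 12 -140 0.5'; python3 go.py .5104 .0675 .0786
```

```text
t: 17.2
tool_pos: [0.4996, -0.082, 0.1704]
orientation: [0.501, 0.5, 0.499, -0.5]
force: [-0.2, 0.5, -0.1]
grip_width: 0.0436
t: 17.95
tool_pos: [0.5118, 0.0568, 0.1702]
orientation: [0.5, 0.5, 0.499, -0.5]
force: [-0.6, 0.6, -0.5]
grip_width: 0.0434
turn [-0.07  0.09 -0.08] shift [ 91.6  -1.5 -10.8] t 17.95 pos [0.5118 0.0568 0.1702] w 0.0434 F [-0.6  0.6 -0.5] j [-0.11  0.43  1.75 -0.    0.96 -0.1 ]
```

```bash
python3 -m inch '0 0 0 5 -1.5 -11 0.5;0 0 0 20 -1.5 -11 0.5;0 0 0 50 -1.5 -11 0.5;0 0 0 80 -1.5 -11 0.5;0 0 0 91 -1.5 -11 0.5;0 0 0 91.5 -1.5 -11 0.5;0 0 0 91.5 -1.5 -11 0.5'; python3 go.py .5104 .0675 .0786
```

```text
t: 18.82
tool_pos: [0.5111, 0.0676, 0.0793]
orientation: [0.501, 0.501, 0.499, -0.5]
force: [0.7, 0.6, -0.1]
grip_width: 0.0437
turn [-0.07  0.1  -0.16] shift [ 0.7 -0.7  0.1] t 18.82 pos [0.5111 0.0676 0.0793] w 0.0437 F [ 0.7  0.6 -0.1] j [-0.08  0.58  1.82 -0.    0.73 -0.08]
```

```bash
python3 -m inch '0 0 0 0.7 -0.7 0 0.6; 0 0 0 0.7 -0.7 0 0.7;0 0 0 0.7 -0.7 0 1;0 0 0 0.7 -0.7 0 1;0 0 0 0.7 -0.7 0 1'; python3 -m inch '0 0 0 -15 0 0 1; 0 0 0 -50 0 0 1; 0 0 0 -100 0 0 1; 0 0 0 -130 0 0 1; 0 0 0 -130 0 0 1;0 0 0 -130 0 0 1'; python3 go.py .405 -.3105 .2
```

```text
t: 19.45
tool_pos: [0.511, 0.0675, 0.0792]
orientation: [0.501, 0.501, 0.498, -0.5]
force: [-0.2, 0.2, 6.6]
grip_width: 0.0292
t: 20.2
tool_pos: [0.5091, 0.0679, 0.2082]
orientation: [0.501, 0.5, 0.499, -0.5]
force: [-0.0, -1.0, -2.1]
grip_width: 0.0291
turn [-0.07  0.09 -0.1 ] shift [   8.6 -103.7  378.5] t 20.2 pos [0.5091 0.0679 0.2082] w 0.0291 F [-0.  -1.  -2.1] j [-0.08  0.38  1.71 -0.    1.05 -0.08]
```

```bash
python3 -m inch '0 0 0 0 -5 25 1; 0 0 0 0 -20 75 1; 0 0 0 0 -35 130 1; 0 0 0 0 -50 185 1; 0 0 0 0 -65 240 1; 0 0 0 0 -80 295 1; 0 0 0 0 -95 345 1;0 0 0 0 -103.5 370 1;0 0 0 0 -103.5 377 1;0 0 0 0 -103.5 378 1'; python3 -m inch '0 0 0 0 0 0 1'; python3 go.py .405 -.3105 .0712
```

```text
t: 21.45
tool_pos: [0.4048, -0.309, 0.2074]
orientation: [0.499, 0.501, 0.5, -0.5]
force: [-0.6, 0.1, -2.1]
grip_width: 0.0292
t: 21.58
tool_pos: [0.405, -0.3074, 0.2069]
orientation: [0.499, 0.501, 0.501, -0.5]
force: [0.4, -0.6, -0.8]
grip_width: 0.0296
turn [-0.01 -0.16  0.04] shift [1.357e+02 1.000e-01 3.500e+00] t 21.57 pos [ 0.405  -0.3074  0.2069] w 0.0296 F [ 0.4 -0.6 -0.8] j [-0.87  0.38  1.72  0.    1.05 -0.87]
```

```bash
python3 -m inch '0 0 0 40 0 3 1; 0 0 0 85 0 3 1; 0 0 0 115 0 3 1; 0 0 0 128 0 3 1; 0 0 0 132 0 3 1; 0 0 0 132 0 3 1;0 0 0 132 0 3 1'; python3 go.py .405 -.3105 .0712
```

```text
t: 22.45
tool_pos: [0.4055, -0.3106, 0.076]
orientation: [0.5, 0.5, 0.5, -0.5]
force: [0.2, 0.0, -1.4]
grip_width: 0.0293
turn [-0.   -0.06 -0.04] shift [ 4.8 -0.5 -0.1] t 22.45 pos [ 0.4055 -0.3106  0.076 ] w 0.0293 F [ 0.2  0.  -1.4] j [-0.87  0.59  1.83  0.    0.72 -0.87]
```

```bash
python3 -m inch '0 0 0 2 0 0 1;0 0 0 3.5 0 0 1;0 0 0 4.5 0 0 1;0 0 0 5.2 0 0 1;0 0 0 5.2 0 0 1'; python3 go.py .536 .013 .15
```

```text
t: 23.08
tool_pos: [0.4055, -0.3106, 0.0712]
orientation: [0.5, 0.5, 0.5, -0.5]
force: [-0.6, 1.2, 3.8]
grip_width: 0.0291
turn [-0.   -0.05 -0.05] shift [ -78.4  130.5 -323.7] t 23.07 pos [ 0.4055 -0.3106  0.0712] w 0.0291 F [-0.6  1.2  3.8] j [-0.87  0.59  1.84  0.    0.71 -0.87]
```

Contact. Release, rise and move aside to look at the pot and pads.

```bash
python3 -m inch '0 0 0 0 0 0 0.7;0 0 0 0 0 0 0.5;0 0 0 0 0 0 0.5;0 0 0 -25 0 0 0.5;0 0 0 -65 0 0 0.5;0 0 0 -100 0 0 0.5;0 0 0 -120 0 0 0.3;0 0 0 -120 0 0 0.2'; python3 -c "
from h import *
c=snap('side','s20');c=snap('top','t20')
a=cv2.imread('pics/s20.png');b=cv2.imread('pics/t20.png');cv2.imwrite('pics/st20.png',cv2.resize(np.hstack([a,b]),(800,300)))
im=b[165:285,200:320];cv2.imwrite('pics/t20z.png',cv2.resize(im,None,fx=4,fy=4,interpolation=2))"
```

```text
t: 24.08
tool_pos: [0.4062, -0.3117, 0.1926]
orientation: [0.502, 0.5, 0.498, -0.5]
force: [0.3, 0.1, 0.1]
grip_width: 0.056
```

View pics/st20.png

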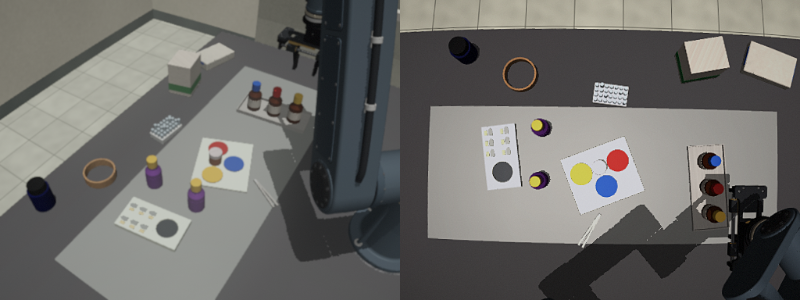

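View pics/t20z.png

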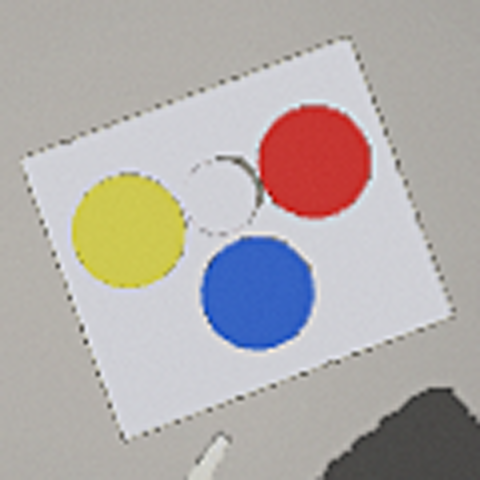

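```bash
python3 -c "
from h import *
for n in('t20','s20'):
    c=load(n);P=cloud(c)
    for col in('blue','red','yellow'):
        m=mask(c,col)&(np.abs(P[...,0]-.52)<.08)&(np.abs(P[...,1]-.01)<.12)&(P[...,2]<.03)
        k,l,st,ce=cv2.connectedComponentsWithStats(m.astype(np.uint8)); i=1+np.argmax(st[1:,4])
        cs,_=cv2.findContours((l==i).astype(np.uint8),0,cv2.CHAIN_APPROX_NONE)
        q=np.array([cast(c,*p,.011)[:2] for p in cs[0][:,0].astype(float)])
        print(n,col,cast(c,*ce[i],.011).round(4),'fit',circ(q),st[i,4])
    m=(np.abs(P[...,0]-.536)<.04)&(np.abs(P[...,1]-.013)<.04)&(P[...,2]>.044)&(P[...,2]<.06)
    v,u=np.nonzero(m); print('pot',u.mean(),v.mean(),len(u),u.min(),u.max(),v.min(),v.max(),cast(c,u.mean(),v.mean(),.052))
    cs,_=cv2.findContours(m.astype(np.uint8),0,cv2.CHAIN_APPROX_NONE); k=max(cs,key=len)
    print(circ(np.array([cast(c,*p,.052)[:2] for p in k[:,0].astype(float)])))
"
```

```text
t20 blue [ 0.4792 -0.0054  0.011 ] fit (array([ 0.47919641, -0.00547157]), np.float64(0.03048432648844571)) 609
t20 red [ 0.5535 -0.0367  0.011 ] fit (array([ 0.55355195, -0.03673251]), np.float64(0.03046350258722419)) 610
t20 yellow [0.5128 0.0678 0.011 ] fit (array([0.51276945, 0.06773314]), np.float64(0.0305694800558281)) 612
pot 254.6988847583643 213.60223048327137 269 246 264 205 222 [0.53391445 0.01622511 0.052     ]
(array([0.53398716, 0.0162129 ]), np.float64(0.01912417455382372))
s20 blue [ 0.4769 -0.002   0.011 ] fit (array([ 0.47720656, -0.00238818]), np.float64(0.027881297211048785)) 334
s20 red [ 0.5508 -0.044   0.011 ] fit (array([ 0.55110754, -0.03648834]), np.float64(0.02348830938384001)) 160
s20 yellow [0.5104 0.0714 0.011 ] fit (array([0.51071441, 0.07093026]), np.float64(0.028106860910052423)) 368
pot 275.15343915343914 195.35978835978835 189 267 283 189 202 [0.53021188 0.02344251 0.052     ]
(array([0.53037896, 0.02317576]), np.float64(0.020456544096800842))
```

```bash
python3 -c "
from h import *
c=load('t20');P=cloud(c)
for col in('blue','red','yellow'):
        m=mask(c,col)&(np.abs(P[...,0]-.48)<.12)&(np.abs(P[...,1]+.3)<.12)
        k,l,st,ce=cv2.connectedComponentsWithStats(m.astype(np.uint8)); i=1+np.argmax(st[1:,4])
        cs,_=cv2.findContours((l==i).astype(np.uint8),0,cv2.CHAIN_APPROX_NONE)
        q=np.array([cast(c,*p,.111)[:2] for p in cs[0][:,0].astype(float)])
        print(col,st[i],cast(c,*ce[i],.111).round(4),'fit',circ(q))
c=load('s20');P=cloud(c)
for col in('blue','red','yellow'):
        m=mask(c,col)&(np.abs(P[...,0]-.48)<.14)&(np.abs(P[...,1]+.3)<.14)
        v,u=np.nonzero(m); 
        print(col,u.min(),u.max(),v.min(),v.max())
        # top ellipse: top rows
        uc=u.mean(); w=u.max()-u.min()+1
        print(cast(c,uc,v.min()+w*.30,.111).round(4))
"
```

```text
blue [397 199  14  14 155] [ 0.5546 -0.2946  0.111 ] fit (array([ 0.55460648, -0.29456407]), np.float64(0.014006208534702755))
red [401 235  14  14 144] [ 0.4799 -0.3035  0.111 ] fit (array([ 0.47983271, -0.3035808 ]), np.float64(0.013564224660164817))
yellow [403 271  14  13 143] [ 0.4051 -0.3091  0.111 ] fit (array([ 0.4050009 , -0.30911222]), np.float64(0.013543435716991492))
blue 324 333 104 116
[ 0.552  -0.2874  0.111 ]
red 326 383 112 141
[ 0.4428 -0.2425  0.111 ]
yellow 370 401 53 133
[ 0.515  -0.5922  0.111 ]
```

```bash
python3 go.py .534 .016 .12
```

```text
turn [-0.01 -0.09 -0.02] shift [  71.1  128.9 -326.2] t 24.18 pos [ 0.4051 -0.3103  0.1906] w 0.0636 F [-0.8  0.6 -0.4] j [-0.87  0.4   1.74  0.    1.01 -0.87]
```

```bash
python3 -m inch '0 0 0 0 10 -30 0.2;0 0 0 0 30 -80 0.2;0 0 0 0 50 -130 0.2;0 0 0 0 70 -180 0.2;0 0 0 0 90 -230 0.2;0 0 0 0 110 -280 0.2;0 0 0 20 125 -315 0.2;0 0 0 40 129 -326 0.2;0 0 0 70 129 -326 0.2;0 0 0 71 129 -326 0.2';python3 -m inch '0 0 0 0 0 0 0.2;0 0 0 0 0 0 0.2'; python3 go.py .534 .0162 .015
```

```text
t: 25.42
tool_pos: [0.5312, 0.0165, 0.1169]
orientation: [0.497, 0.499, 0.503, -0.501]
force: [-0.2, 0.4, 1.2]
grip_width: 0.0695
t: 25.68
tool_pos: [0.5315, 0.0162, 0.1174]
orientation: [0.497, 0.499, 0.502, -0.501]
force: [-0.2, 0.8, 0.1]
grip_width: 0.0694
turn [-0.01 -0.16  0.41] shift [102.3   3.3   0.3] t 25.68 pos [0.5315 0.0162 0.1174] w 0.0694 F [-0.2  0.8  0.1] j [-0.18  0.54  1.75  0.    0.86 -0.18]
```

```bash
python3 -m inch '0 0 0.4 15 3 0 0.2;0 0 0.4 45 3 0 0.2;0 0 0.4 70 3 0 0.2;0 0 0.4 85 3 0 0.2;0 0 0.4 92 3 0 0.2;0 0 0.4 92 3 0 0.2';python3 -m inch '0 0 0 0 0 0 0.2'; python3 go.py .534 .0162 .015; python3 -c "
from h import *
c=snap('side','s21')
im=cv2.imread('pics/s21.png')[120:250,220:350]; im=cv2.convertScaleAbs(im,alpha=1.8,beta=10);cv2.imwrite('pics/s21z.png',cv2.resize(im,None,fx=5,fy=5,interpolation=2))"
```

```text
t: 26.42
tool_pos: [0.534, 0.0164, 0.0255]
orientation: [0.499, 0.501, 0.501, -0.499]
force: [-1.0, 0.1, -0.3]
grip_width: 0.0698
t: 26.55
tool_pos: [0.5347, 0.0162, 0.0263]
orientation: [0.5, 0.501, 0.5, -0.499]
force: [0.0, -0.4, -0.2]
grip_width: 0.0696
turn [-0.01 -0.14 -0.1 ] shift [11.3 -0.7  0.1] t 26.55 pos [0.5347 0.0162 0.0263] w 0.0696 F [ 0.  -0.4 -0.2] j [-0.18  0.69  1.8   0.    0.65 -0.18]
```

View pics/s21z.png

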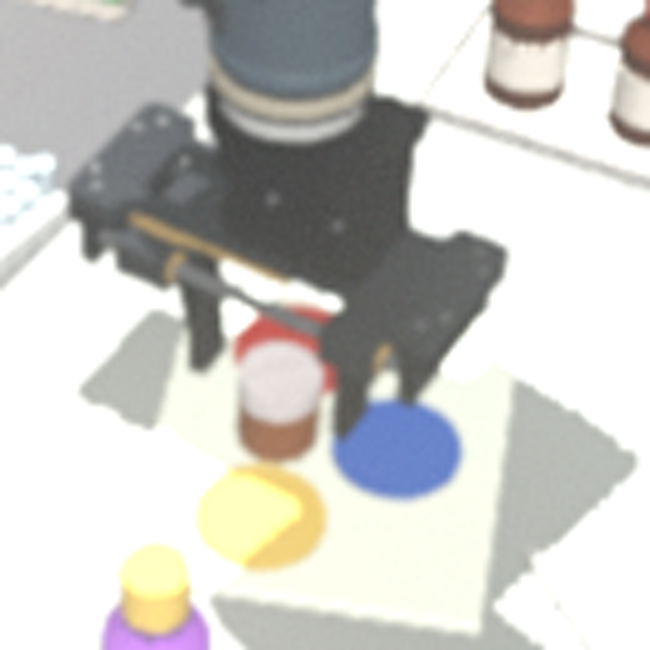

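```bash
python3 -m inch '0 0 0 5 -0.7 0 0.2;0 0 0 10 -0.7 0 0.3;0 0 0 11 -0.7 0 0.4;0 0 0 11 -0.7 0 0.45;0 0 0 11 -0.7 0 0.5;0 0 0 11 -0.7 0 0.6;0 0 0 11 -0.7 0 1;0 0 0 11 -0.7 0 1;0 0 0 11 -0.7 0 1';python3 go.py .534 .0162 .015;  python3 -m inch '0 0 0 -10 0 0 1;0 0 0 -30 0 0 1;0 0 0 -30 0 0 1;0 0 0 -30 0 0 1'; python3 -c "
from h import *
c=snap('side','s22')
im=cv2.imread('pics/s22.png')[120:250,220:350]; im=cv2.convertScaleAbs(im,alpha=1.8,beta=10);cv2.imwrite('pics/s22z.png',cv2.resize(im,None,fx=4,fy=4,interpolation=2))"
```

```text
t: 27.72
tool_pos: [0.5342, 0.0163, 0.0154]
orientation: [0.5, 0.501, 0.5, -0.499]
force: [0.2, 0.1, 0.7]
grip_width: 0.0401
turn [-0.01 -0.14 -0.12] shift [ 0.4 -0.2  0.1] t 27.73 pos [0.5342 0.0163 0.0154] w 0.0401 F [0.2 0.1 0.7] j [-0.18  0.71  1.8   0.    0.62 -0.18]
t: 28.22
tool_pos: [0.5339, 0.0162, 0.0454]
orientation: [0.5, 0.501, 0.5, -0.499]
force: [-0.2, 0.6, -1.3]
grip_width: 0.0399
```

View pics/s22z.png

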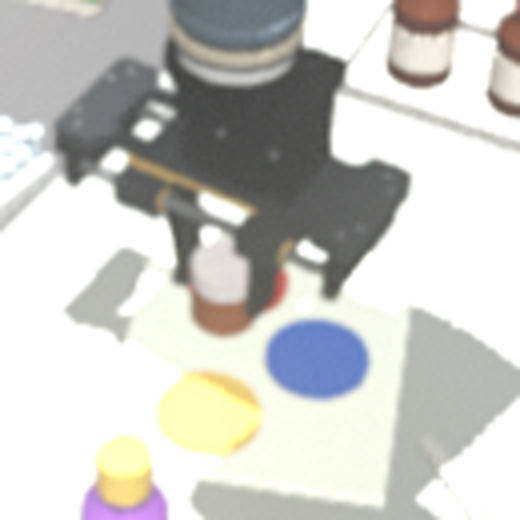

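```bash
python3 -m inch '0 0 0 -20 0 0 1;0 0 0 -60 0 0 1;0 0 0 -100 0 -10 1;0 0 0 -115 0 -40 1;0 0 0 -115 -5 -90 1;0 0 0 -115 -10 -145 1;0 0 0 -115 -15 -200 1;0 0 0 -115 -18 -250 1;0 0 0 -115 -18 -275 1;0 0 0 -115 -18 -282 1';python3 -m inch '0 0 0 0 0 0 1;0 0 0 0 0 0 1'; python3 go.py .5157 .298 .0164
```

```text
t: 29.52
tool_pos: [0.5147, 0.2993, 0.1598]
orientation: [0.5, 0.5, 0.501, -0.499]
force: [0.4, -0.3, -1.4]
grip_width: 0.0403
t: 29.78
tool_pos: [0.5145, 0.298, 0.1593]
orientation: [0.5, 0.5, 0.501, -0.5]
force: [-0.5, 0.2, 0.0]
grip_width: 0.0401
turn [ 0.07 -0.07  0.08] shift [142.9   1.4   0.2] t 29.77 pos [0.5145 0.298  0.1593] w 0.0401 F [-0.5  0.2  0. ] j [0.34 0.55 1.56 0.   1.04 0.33]
```

```bash
python3 -m inch '0 0 0 30 1.3 0 1;0 0 0 70 1.3 0 1;0 0 0 105 1.3 0 1;0 0 0 125 1.3 0 1;0 0 0 130 1.3 0 1;0 0 0 130 1.3 0 1';python3 -m inch '0 0 0 0 0 0 1'; python3 go.py .5157 .298 .0164; python3 -c "
from h import *
c=snap('side','s23')
im=cv2.imread('pics/s23.png')[180:330,130:280]; im=cv2.convertScaleAbs(im,alpha=1.6,beta=10);cv2.imwrite('pics/s23z.png',cv2.resize(im,None,fx=4,fy=4,interpolation=2))"
```

```text
t: 30.52
tool_pos: [0.5161, 0.2975, 0.0296]
orientation: [0.499, 0.5, 0.501, -0.5]
force: [0.5, -0.0, -0.6]
grip_width: 0.0402
t: 30.65
tool_pos: [0.517, 0.2976, 0.0307]
orientation: [0.5, 0.501, 0.5, -0.499]
force: [0.0, -0.5, -1.0]
grip_width: 0.0398
turn [-0.01 -0.11 -0.05] shift [14.3 -1.4 -0.4] t 30.65 pos [0.517  0.2976 0.0307] w 0.0398 F [ 0.  -0.5 -1. ] j [0.33 0.74 1.64 0.   0.77 0.33]
```

View pics/s23z.png

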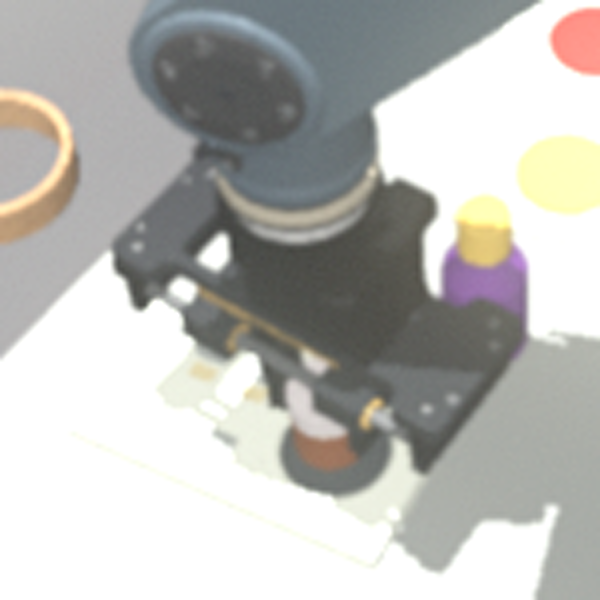

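```bash
python3 -m inch '0 0 0 4 -1.3 -0.5 1;0 0 0 8 -1.3 -0.5 1;0 0 0 11 -1.3 -0.5 1;0 0 0 12 -1.3 -0.5 1;0 0 0 12 -1.3 -0.5 1';python3 -m inch '0 0 0 1.5 0 0 1;0 0 0 1.5 0 0 1';python3 -m inch '0 0 0 1 0 0 1;0 0 0 1 0 0 1'; python3 go.py .5157 .298 .0164
```

```text
t: 31.32
tool_pos: [0.5157, 0.2981, 0.0186]
orientation: [0.5, 0.501, 0.5, -0.499]
force: [-0.6, -0.1, -0.3]
grip_width: 0.04
t: 31.58
tool_pos: [0.5157, 0.2981, 0.017]
orientation: [0.5, 0.501, 0.5, -0.499]
force: [-0.3, -0.0, -2.0]
grip_width: 0.0402
t: 31.82
tool_pos: [0.5158, 0.2981, 0.0164]
orientation: [0.5, 0.501, 0.5, -0.499]
force: [-0.8, -0.5, 2.8]
grip_width: 0.04
turn [-0.   -0.1  -0.05] shift [-0.  -0.1  0.1] t 31.82 pos [0.5158 0.2981 0.0164] w 0.04 F [-0.8 -0.5  2.8] j [0.34 0.76 1.64 0.   0.74 0.33]
```

Contact at the expected height. Release, rise, and check.

```bash
python3 -m inch '0 0 0 0 0 0 0.5;0 0 0 0 0 0 0.4;0 0 0 0 0 0 0.3;0 0 0 0 0 0 0.3;0 0 0 -15 0 0 0.3;0 0 0 -50 0 0 0.3;0 0 0 -100 0 0 0.3;0 0 0 -155 0 20 0.3;0 0 0 -160 0 70 0.4;0 0 0 -160 -5 130 0.5';python3 -m inch '0 0 0 0 -10 60 0.5;0 0 0 0 -20 120 0.5;0 0 0 0 -30 180 0.5;0 0 0 0 -30 180 0.5'; python3 -c "
from h import *
c=snap('top','t24');s=snap('side','s24');P=cloud(c)
m=(np.hypot(P[...,0]-.516,P[...,1]-.298)<.035)&(P[...,2]>.044)&(P[...,2]<.062)
v,u=np.nonzero(m);print(len(u),np.median(P[m][:,2]))
k=max(cv2.findContours(m.astype(np.uint8),0,cv2.CHAIN_APPROX_NONE)[0],key=len)
print('pot',cast(c,u.mean(),v.mean(),.053),circ(np.array([cast(c,*p,.053)[:2] for p in k[:,0].astype(float)])))
a=cv2.imread('pics/t24.png')[145:255,95:205];b=cv2.imread('pics/s24.png')[220:330,140:250]
cv2.imwrite('pics/ts24.png',cv2.resize(np.hstack([a,b]),None,fx=3.6,fy=3.6,interpolation=2))"; python3 go.py .555 -.2955 .17
```

```text
t: 33.08
tool_pos: [0.5121, 0.1673, 0.1789]
orientation: [0.502, 0.502, 0.499, -0.497]
force: [-0.1, -1.5, -0.5]
grip_width: 0.0493
t: 33.58
tool_pos: [0.4825, -0.0167, 0.1793]
orientation: [0.501, 0.504, 0.497, -0.499]
force: [0.7, -0.2, 0.8]
grip_width: 0.0434
277 0.053116829915892616
pot [0.51474018 0.29752189 0.053     ] (array([0.5147348 , 0.29756303]), np.float64(0.01990216395933508))
turn [ 0.   -0.14 -0.47] shift [  8.9  72.3 282.3] t 33.67 pos [ 0.4826 -0.0132  0.179 ] w 0.0439 F [ 0.3 -0.1  0.1] j [-0.26  0.38  1.82  0.01  0.93 -0.27]
```

View pics/ts24.png

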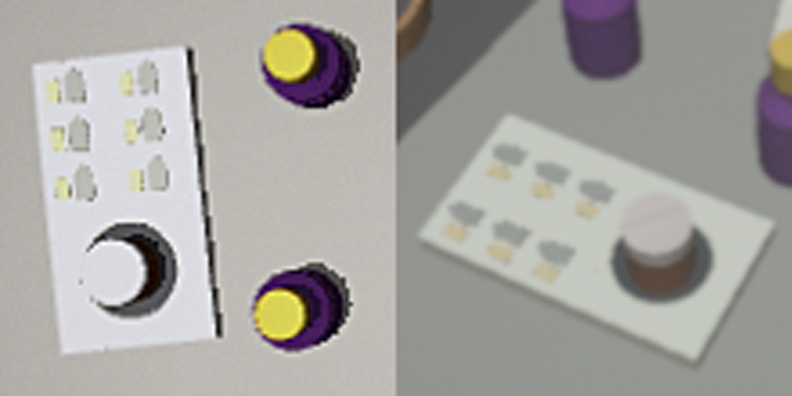

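View pics/t24.png

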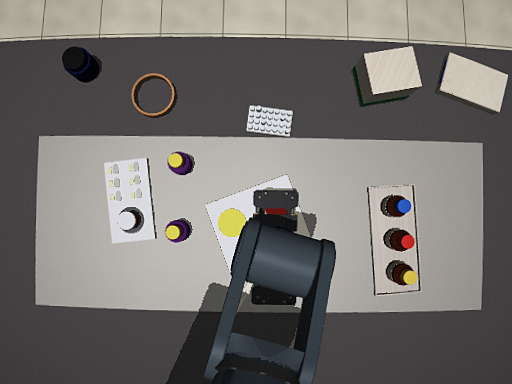

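```bash
python3 -m inch '0 0 -0.4 0 15 50 0.5;0 0 -0.4 0 30 110 0.5;0 0 -0.4 5 45 170 0.5;0 0 -0.4 9 60 225 0.5;0 0 -0.4 9 72 270 0.5;0 0 -0.4 9 72 282 0.5;0 0 -0.4 9 72 282 0.5;0 0 -0.4 9 72 282 0.5'; python3 go.py .555 -.2955 .0706
```

```text
t: 34.67
tool_pos: [0.5545, -0.2925, 0.1698]
orientation: [0.5, 0.5, 0.502, -0.498]
force: [0.6, 1.2, 0.3]
grip_width: 0.0437
turn [ 0.13 -0.23 -0.  ] shift [99.2  0.5  3.4] t 34.67 pos [ 0.5545 -0.2925  0.1698] w 0.0437 F [0.6 1.2 0.3] j [-0.67  0.58  1.46  0.    1.1  -0.67]
```

```bash
python3 -m inch '0 0 0 10 0.5 3 0.5;0 0 0 40 0.5 3 0.5;0 0 0 75 0.5 3 0.5;0 0 0 95 0.5 3 0.5;0 0 0 99 0.5 3 0.5;0 0 0 99 0.5 3 0.5;0 0 0 99 0.5 3 0.7;0 0 0 99 0.5 3 1;0 0 0 99 0.5 3 1;0 0 0 99 0.5 3 1'; python3 go.py .555 -.2955 .0706
```

```text
t: 35.92
tool_pos: [0.5554, -0.2954, 0.0718]
orientation: [0.5, 0.501, 0.501, -0.498]
force: [-0.3, 0.7, 5.6]
grip_width: 0.0291
turn [ 0.13 -0.18 -0.07] shift [ 1.2 -0.4  0.1] t 35.92 pos [ 0.5554 -0.2954  0.0718] w 0.0291 F [-0.3  0.7  5.6] j [-0.67  0.71  1.53  0.    0.91 -0.67]
```

```bash
python3 -m inch '0 0 0 -15 0 0 1; 0 0 0 -50 0 0 1; 0 0 0 -100 0 0 1; 0 0 0 -135 -5 -15 1; 0 0 0 -135 -15 -60 1;0 0 0 -135 -30 -110 1;0 0 0 -135 -45 -160 1;0 0 0 -135 -60 -215 1;0 0 0 -135 -72 -260 1;0 0 0 -135 -76 -285 1';python3 -m inch '0 0 0 0 0 0 1;0 0 0 0 0 0 1'; python3 go.py .4792 -.0054 .0798
```

```text
t: 37.17
tool_pos: [0.4768, -0.0086, 0.208]
orientation: [0.5, 0.5, 0.502, -0.498]
force: [0.0, -0.0, -1.6]
grip_width: 0.0293
t: 37.42
tool_pos: [0.4771, -0.0091, 0.2083]
orientation: [0.501, 0.5, 0.502, -0.498]
force: [0.3, -0.2, -2.3]
grip_width: 0.0291
turn [ 0.25 -0.17 -0.05] shift [128.6   2.   -3.3] t 37.42 pos [ 0.4771 -0.0091  0.2083] w 0.0291 F [ 0.3 -0.2 -2.3] j [-0.26  0.33  1.79  0.    1.02 -0.26]
```

```bash
python3 -m inch '0 0 0 20 2 -3.3 1;0 0 0 60 2 -3.3 1;0 0 0 100 2 -3.3 1;0 0 0 118 2 -3.3 1;0 0 0 123 2 -3.3 1;0 0 0 123 2 -3.3 1';python3 -m inch '0 0 0 0 0 0 1'; python3 go.py .4792 -.0054 .0798
```

```text
t: 38.17
tool_pos: [0.4799, -0.0063, 0.0855]
orientation: [0.5, 0.5, 0.501, -0.498]
force: [0.6, 0.6, -0.5]
grip_width: 0.029
t: 38.3
tool_pos: [0.4808, -0.0068, 0.0864]
orientation: [0.501, 0.501, 0.5, -0.498]
force: [-0.4, -0.2, -1.2]
grip_width: 0.029
turn [ 0.17 -0.13 -0.2 ] shift [ 6.5 -1.7 -1.4] t 38.3 pos [ 0.4808 -0.0068  0.0864] w 0.029 F [-0.4 -0.2 -1.2] j [-0.25  0.54  1.9   0.    0.7  -0.26]
```

```bash
python3 -m inch '0.2 -0.1 -0.2 2 -1.6 -1.4 1;0.2 -0.1 -0.2 4 -1.6 -1.4 1;0.2 -0.1 -0.2 5 -1.6 -1.4 1;0.2 -0.1 -0.2 5 -1.6 -1.4 1';python3 -m inch '0 0 0 1.3 0 0 1;0 0 0 1.3 0 0 1';python3 -m inch '0 0 0 1 0 0 1;0 0 0 1 0 0 1'; python3 go.py .4792 -.0054 .0798
```

```text
t: 38.8
tool_pos: [0.4792, -0.0053, 0.0813]
orientation: [0.5, 0.5, 0.5, -0.5]
force: [-0.0, -0.2, -0.4]
grip_width: 0.0294
t: 39.05
tool_pos: [0.4791, -0.0053, 0.0799]
orientation: [0.5, 0.5, 0.5, -0.5]
force: [-0.0, -0.6, -1.6]
grip_width: 0.0293
t: 39.3
tool_pos: [0.4792, -0.0055, 0.0797]
orientation: [0.5, 0.5, 0.5, -0.5]
force: [-2.2, -0.2, 6.7]
grip_width: 0.0294
turn [-0.01 -0.01 -0.  ] shift [-0.1  0.  -0.1] t 39.3 pos [ 0.4792 -0.0055  0.0797] w 0.0294 F [-2.2 -0.2  6.7] j [-0.25  0.55  1.91  0.    0.68 -0.25]
```

Contact. Release, and go to red at (0.4798, -0.3036).

```bash
python3 -m inch '0 0 0 0 0 0 0.7;0 0 0 0 0 0 0.5;0 0 0 0 0 0 0.5;0 0 0 -25 0 0 0.5;0 0 0 -65 0 0 0.5;0 0 0 -90 0 10 0.5;0 0 0 -90 0 60 0.5;0 0 0 -90 0 120 0.5;0 0 0 -90 0 180 0.5;0 0 0 -90 0 235 0.5';python3 -m inch '0 0 0 0 0 20 0.5;0 0 0 0 0 55 0.5;0 0 0 0 0 60 0.5;0 0 0 0 0 60 0.5;0 0 0 0 0 60 0.5'; python3 go.py .4798 -.3036 .0712
```

```text
t: 40.55
tool_pos: [0.479, -0.2426, 0.1697]
orientation: [0.5, 0.5, 0.5, -0.5]
force: [1.5, 0.6, -0.4]
grip_width: 0.0436
t: 41.18
tool_pos: [0.4787, -0.3007, 0.1695]
orientation: [0.5, 0.5, 0.501, -0.5]
force: [-0.0, 0.6, 1.1]
grip_width: 0.0432
turn [ 0.04 -0.08  0.02] shift [98.3  1.1  3.1] t 41.17 pos [ 0.4787 -0.3007  0.1695] w 0.0432 F [-0.   0.6  1.1] j [-0.76  0.5   1.62  0.    1.02 -0.76]
```

```bash
python3 -m inch '0 0 0 10 1 2.5 0.5;0 0 0 40 1 2.5 0.5;0 0 0 75 1 2.5 0.5;0 0 0 94 1 2.5 0.5;0 0 0 98 1 2.5 0.5;0 0 0 98 1 2.5 0.5;0 0 0 98 1 2.5 0.7;0 0 0 98 1 2.5 1;0 0 0 98 1 2.5 1;0 0 0 98 1 2.5 1'; python3 go.py .4798 -.3036 .0712
```

```text
t: 42.42
tool_pos: [0.4802, -0.3035, 0.0724]
orientation: [0.5, 0.5, 0.5, -0.5]
force: [0.8, 1.1, 4.9]
grip_width: 0.0293
turn [ 0.03 -0.02 -0.06] shift [ 1.2 -0.4  0.1] t 42.42 pos [ 0.4802 -0.3035  0.0724] w 0.0293 F [0.8 1.1 4.9] j [-0.76  0.64  1.69  0.    0.81 -0.76]
```

```bash
python3 -m inch '0 0 0 -15 0 0 1; 0 0 0 -50 0 0 1; 0 0 0 -100 0 0 1; 0 0 0 -135 5 -15 1; 0 0 0 -135 15 -60 1;0 0 0 -135 30 -110 1;0 0 0 -135 45 -160 1;0 0 0 -135 60 -210 1;0 0 0 -135 70 -250 1;0 0 0 -135 74 -267 1';python3 -m inch '0 0 0 0 0 0 1;0 0 0 0 0 0 1'; python3 go.py .5535 -.0367 .0804
```

```text
t: 43.68
tool_pos: [0.5537, -0.0343, 0.2079]
orientation: [0.501, 0.499, 0.501, -0.499]
force: [0.7, -0.4, -1.3]
grip_width: 0.0291
t: 43.92
tool_pos: [0.5534, -0.0354, 0.208]
orientation: [0.501, 0.499, 0.501, -0.499]
force: [-0.0, -0.3, -0.9]
grip_width: 0.029
turn [ 0.15  0.02 -0.01] shift [1.276e+02 1.000e-01 1.300e+00] t 43.92 pos [ 0.5534 -0.0354  0.208 ] w 0.029 F [-0.  -0.3 -0.9] j [-0.27  0.43  1.61 -0.    1.09 -0.27]
```

```bash
python3 -m inch '0 0 0 20 0 1.3 1;0 0 0 60 0 1.3 1;0 0 0 100 0 1.3 1;0 0 0 117 0 1.3 1;0 0 0 122 0 1.3 1;0 0 0 122 0 1.3 1';python3 -m inch '0 0 0 0 0 0 1'; python3 go.py .5535 -.0367 .0804
```

```text
t: 44.68
tool_pos: [0.5537, -0.0378, 0.0862]
orientation: [0.501, 0.5, 0.5, -0.5]
force: [-0.1, 0.0, -0.9]
grip_width: 0.0294
t: 44.8
tool_pos: [0.5545, -0.0384, 0.0872]
orientation: [0.501, 0.5, 0.499, -0.499]
force: [-0.3, -0.4, -1.3]
grip_width: 0.0292
turn [ 0.05  0.07 -0.15] shift [ 6.8 -1.  -1.7] t 44.8 pos [ 0.5545 -0.0384  0.0872] w 0.0292 F [-0.3 -0.4 -1.3] j [-0.27  0.61  1.72 -0.    0.82 -0.27]
```

```bash
python3 -m inch '0 0 0 2 -1 -1.7 1;0 0 0 4 -1 -1.7 1;0 0 0 5.2 -1 -1.7 1;0 0 0 5.2 -1 -1.7 1';python3 -m inch '0 0 0 1.3 0 0 1;0 0 0 1.3 0 0 1';python3 -m inch '0 0 0 1 0 0 1;0 0 0 1 0 0 1'; python3 go.py .5535 -.0367 .0804
```

```text
t: 45.3
tool_pos: [0.5535, -0.0366, 0.0819]
orientation: [0.501, 0.5, 0.499, -0.499]
force: [0.2, 0.7, -1.0]
grip_width: 0.0295
t: 45.55
tool_pos: [0.5535, -0.0366, 0.0805]
orientation: [0.501, 0.5, 0.499, -0.499]
force: [-0.7, -0.4, -1.8]
grip_width: 0.0291
t: 45.8
tool_pos: [0.5537, -0.0367, 0.0803]
orientation: [0.501, 0.5, 0.499, -0.499]
force: [-1.3, -0.2, 5.8]
grip_width: 0.0294
turn [ 0.07  0.09 -0.17] shift [-0.1 -0.2 -0. ] t 45.8 pos [ 0.5537 -0.0367  0.0803] w 0.0294 F [-1.3 -0.2  5.8] j [-0.27  0.62  1.72 -0.    0.8  -0.27]
```

```bash
python3 -m inch '0 0 0 0 0 0 0.7;0 0 0 0 0 0 0.5;0 0 0 0 0 0 0.5;0 0 0 -25 0 0 0.5;0 0 0 -65 0 0 0.5;0 0 0 -90 -5 10 0.5;0 0 0 -90 -30 55 0.5;0 0 0 -90 -58 105 0.5;0 0 0 -90 -85 155 0.5;0 0 0 -90 -112 205 0.5';python3 -m inch '0 0 0 0 -15 20 0.5;0 0 0 0 -35 60 0.5;0 0 0 0 -36 67 0.5;0 0 0 0 -36 67 0.5;0 0 0 0 -36 67 0.5'; python3 go.py .4055 -.310 .0722
```

```text
t: 47.05
tool_pos: [0.4409, -0.2432, 0.1704]
orientation: [0.502, 0.5, 0.499, -0.499]
force: [0.6, -0.6, -0.2]
grip_width: 0.0435
t: 47.68
tool_pos: [0.4052, -0.309, 0.1703]
orientation: [0.502, 0.5, 0.5, -0.499]
force: [0.1, 0.5, -0.3]
grip_width: 0.0433
turn [ 0.15  0.06 -0.18] shift [98.1 -0.1  0.9] t 47.67 pos [ 0.4052 -0.309   0.1703] w 0.0433 F [ 0.1  0.5 -0.3] j [-0.87  0.43  1.76  0.    0.95 -0.88]
```

```bash
python3 -m inch '0 0 -0.2 10 0 0.5 0.5;0 0 -0.2 40 0 0.5 0.5;0 0 -0.2 75 0 0.5 0.5;0 0 -0.2 94 0 0.5 0.5;0 0 -0.2 98 0 0.5 0.5;0 0 -0.2 98 0 0.5 0.5;0 0 -0.2 98 0 0.5 0.7;0 0 -0.2 98 0 0.5 1;0 0 -0.2 98 0 0.5 1;0 0 -0.2 98 0 0.5 1'; python3 go.py .4055 -.310 .0722
```

```text
t: 48.92
tool_pos: [0.4058, -0.31, 0.073]
orientation: [0.501, 0.499, 0.5, -0.5]
force: [-1.5, 0.4, 5.4]
grip_width: 0.0293
turn [ 0.15  0.12 -0.03] shift [ 0.8 -0.3 -0. ] t 48.92 pos [ 0.4058 -0.31    0.073 ] w 0.0293 F [-1.5  0.4  5.4] j [-0.87  0.59  1.84 -0.    0.71 -0.87]
```

```bash
python3 -m inch '0 0 0 -15 0 0 1; 0 0 0 -50 0 0 1; 0 0 0 -100 0 0 1; 0 0 0 -135 5 -15 1; 0 0 0 -135 15 -60 1;0 0 0 -135 30 -110 1;0 0 0 -135 45 -165 1;0 0 0 -135 60 -220 1;0 0 0 -135 75 -275 1;0 0 0 -135 90 -325 1';python3 -m inch '0 0 0 0 10 -25 1;0 0 0 0 20 -50 1;0 0 0 0 20 -55 1;0 0 0 0 20 -55 1;0 0 0 0 20 -55 1'; python3 go.py .5128 .0678 .081
```

```text
t: 50.18
tool_pos: [0.4947, 0.0176, 0.2079]
orientation: [0.501, 0.499, 0.5, -0.5]
force: [0.9, -0.2, -2.3]
grip_width: 0.0291
t: 50.8
tool_pos: [0.514, 0.0718, 0.2078]
orientation: [0.501, 0.499, 0.5, -0.5]
force: [-0.5, -0.2, -2.2]
grip_width: 0.0287
turn [0.11 0.13 0.  ] shift [126.8  -1.2   3.7] t 50.8 pos [0.514  0.0718 0.2078] w 0.0287 F [-0.5 -0.2 -2.2] j [-0.08  0.39  1.7  -0.    1.06 -0.08]
```

```bash
python3 -m inch '0 0 0 20 -1 3.7 1;0 0 0 60 -1 3.7 1;0 0 0 100 -1 3.7 1;0 0 0 117 -1 3.7 1;0 0 0 122 -1 3.7 1;0 0 0 122 -1 3.7 1';python3 -m inch '0 0 0 0 0 0 1'; python3 go.py .5128 .0678 .081
```

```text
t: 51.55
tool_pos: [0.5134, 0.0672, 0.0861]
orientation: [0.501, 0.499, 0.5, -0.5]
force: [0.5, 1.1, -1.7]
grip_width: 0.0292
t: 51.68
tool_pos: [0.5142, 0.0669, 0.0871]
orientation: [0.501, 0.5, 0.499, -0.5]
force: [-0.0, 0.7, -0.9]
grip_width: 0.0293
turn [ 0.04  0.15 -0.14] shift [ 6.1 -1.4 -0.9] t 51.67 pos [0.5142 0.0669 0.0871] w 0.0293 F [-0.   0.7 -0.9] j [-0.08  0.57  1.81 -0.    0.76 -0.08]
```

```bash
python3 -m inch '0 0 0 2 -1.4 -0.9 1;0 0 0 3.5 -1.4 -0.9 1;0 0 0 4.5 -1.4 -0.9 1;0 0 0 4.5 -1.4 -0.9 1';python3 -m inch '0 0 0 1.4 0 0 1;0 0 0 1.4 0 0 1';python3 -m inch '0 0 0 1 0 0 1;0 0 0 1 0 0 1'; python3 go.py .5128 .0678 .081
```

```text
t: 52.18
tool_pos: [0.5127, 0.0679, 0.0825]
orientation: [0.501, 0.5, 0.499, -0.5]
force: [-0.6, -0.5, -2.0]
grip_width: 0.0294
t: 52.42
tool_pos: [0.5128, 0.0679, 0.081]
orientation: [0.501, 0.5, 0.499, -0.5]
force: [0.0, -1.3, -2.2]
grip_width: 0.0293
t: 52.68
tool_pos: [0.5129, 0.0679, 0.081]
orientation: [0.502, 0.5, 0.499, -0.5]
force: [-2.1, 0.6, 7.1]
grip_width: 0.0295
turn [ 0.06  0.16 -0.16] shift [-0.  -0.1  0.1] t 52.67 pos [0.5129 0.0679 0.081 ] w 0.0295 F [-2.1  0.6  7.1] j [-0.08  0.58  1.82 -0.    0.74 -0.08]
```

Release, rise, and move well away to look.

```bash
python3 -m inch '0 0 0 0 0 0 0.7;0 0 0 0 0 0 0.5;0 0 0 0 0 0 0.5;0 0 0 -25 0 0 0.5;0 0 0 -65 0 0 0.5;0 0 0 -110 0 10 0.5;0 0 0 -120 -5 60 0.5;0 0 0 -120 -15 120 0.5;0 0 0 -120 -25 180 0.5;0 0 0 -120 -30 240 0.5';python3 -m inch '0 0 0 0 -15 60 0.5;0 0 0 0 -35 120 0.5;0 0 0 0 -45 160 0.5;0 0 0 0 -45 160 0.5;0 0 0 0 -45 160 0.5'; python3 -c "
from h import *
c=snap('top','t30');s=snap('side','s30');P=cloud(c)
for col in('blue','red','yellow'):
    m=mask(c,col)&(np.abs(P[...,0]-.52)<.08)&(np.abs(P[...,1]-.01)<.12)&(P[...,2]>.09)
    k,l,st,ce=cv2.connectedComponentsWithStats(m.astype(np.uint8)); i=1+np.argmax(st[1:,4])
    print(col,st[i,4],cast(c,*ce[i],.119).round(4))
print(sense()['tool_pos'],sense()['t'])
a=cv2.imread('pics/t30.png');b=cv2.imread('pics/s30.png')
cv2.imwrite('pics/z30.png',cv2.resize(np.hstack([a[165:285,200:320],b[140:260,210:330]]),None,fx=3.3,fy=3.3,interpolation=2))"
```

```text
t: 53.92
tool_pos: [0.4822, -0.1735, 0.2017]
orientation: [0.502, 0.5, 0.499, -0.5]
force: [1.1, 0.5, 0.4]
grip_width: 0.0433
t: 54.55
tool_pos: [0.437, -0.3328, 0.2016]
orientation: [0.501, 0.5, 0.499, -0.5]
force: [-0.1, 0.4, 0.5]
grip_width: 0.0438
blue 167 [ 0.4788 -0.0061  0.119 ]
red 167 [ 0.5537 -0.0371  0.119 ]
yellow 161 [0.5123 0.0674 0.119 ]
[ 0.43738604 -0.33195269  0.20177892] 54.65
```

View pics/z30.png

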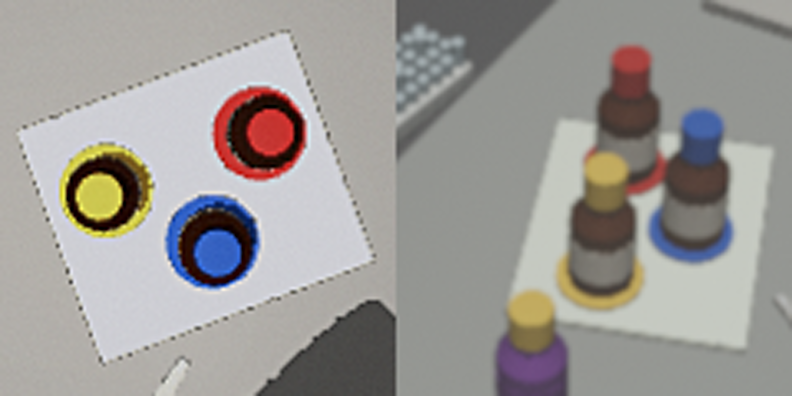

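View pics/t30.png

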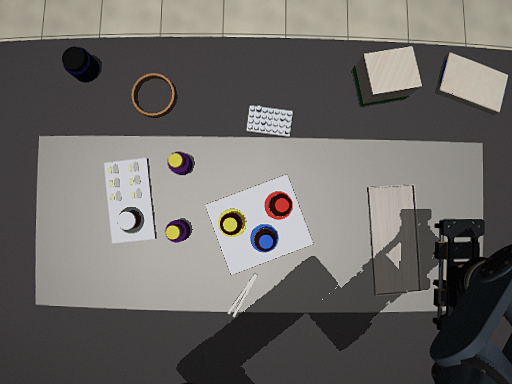

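```bash
python3 -m inch '0 0 0 0 0 0 0.5;0 0 0 0 0 0 0.5'; python3 -c "
from plant import *
print(hand_in())"
```

```text
t: 54.9
tool_pos: [0.4377, -0.3309, 0.2019]
orientation: [0.502, 0.499, 0.5, -0.499]
force: [0.2, -0.4, -0.6]
grip_width: 0.0435
the job is handed in; nothing more can be done
None
```

I finished the job in the order asked and handed it in at about 55 s. The three bottles went into the tray, then the pot into the well, then each bottle onto its own pad. Each was set down until the force reading showed contact, then released.

**Last checks:**
- **Bottles:** in the final top view the cap centres are within about 1 mm of the pad centres, and all three bottles stand upright.
- **Pot:** it sits upright in the well, about 1 mm from the centre.
- **Bystanders:** the tube rack and both purple look-alikes are where they were in the first pictures.
- **Forces:** the readings printed between moves stayed below 10 N.

**Disagreements:**
- **Fingertip height:** the fingertips sit about 32 mm higher than the reported TCP implies. My first close therefore ended above the blue cap without touching it, so I set the heights from the images and contact forces after that.
- **Red approach:** on the first pick of the red bottle the open gripper arrived about 8 mm to one side. I corrected that before closing.
- **Cameras:** the side and top cameras differed by about 3–4 mm on the pads. I used the top camera, which matched the arm to about 1 mm.

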